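# Park the pipette on the sloping rest, regrasp it by its top, set it in its stand

## Robot

A 6-joint arm with a two-finger parallel gripper is mounted at the origin on a cart in front of the work surface, level with it; the furniture and walls round the work are solid. World frame = base frame: x ahead of the robot, y to its left, z up, the work surface at z = 0. Lengths are in mm, angles in rad, forces in N, time in s.
With the tool pointing down it reaches from about 350 to 875 mm from the base axis. Payload 4.2 kg.
Tool frame: the origin (TCP) lies at the very end of the fingers, on their centre line; the grasp point (between the pads) lies arm.grip_point_offset behind it (arm.grip_point_offset is the distance from the TCP to the grasp point, in mm); z points along the fingers, y is the line along which they close (so a half turn about z gives the same grasp; the last joint's range is limited). The gripper opens to 85 mm and grips with 20 to 120 N. Pads are 22 mm wide; open, the fingers measure 114 mm over their backs; the gripper's body (76 mm by 85 mm) begins 54 mm behind the grasp point. The pads swing forward as they close: fully open they stand 13 mm farther back than shut.
Start: joints at [1.417, 0.385, 0.008, 0, -1.194, -0.259], TCP at [250.701, 572.493, 231.312] pointing down, gripper open.
Joint ranges: [-3.14, 3.14], [-1.21, 2.06], [-1.07, 1.41], [-3.16, 2.05], [-2.99, -0.16], [-3.1, 3.1]. Speed limits (rad/s): [2.79, 2.79, 3.14, 3.14, 3.14, 3.14].

## Interface

Orientations are given as a unit quaternion [x, y, z, w].
In Python, from bench import arm, cams, ticket gives the robot as it stands.
- The arm moves only by the tool servo_tool, never from a script. Its argument "commands" is a list that holds one entry, the list of rows, each a list of 7 numbers: the closure in counts, from 0 (fully open) to 255 (shut), then the shift along the tool's x, y, z in m, then the turn, a rotation vector about the tool's x, y, z in degrees. In form: [[[grip, x, y, z, ax, ay, az], ...]]. A call has 1 to 10 rows; each row shifts and turns the commanded pose from where the row before left it, along the tool's axes as they then stand; what a row does not reach is not made up. A row lasts 1/12 s, in which the tool goes at most 41.7 mm and 7.16 degrees, less where a joint would pass 70% of its speed; a pose out of reach is approached as far as the arm can. A call with a gripper value outside its range is refused whole. The fingers move at their own pace and stop on an object; the grip force is fixed at half the most. Time passes only in rows, so rows that do not move let the fingers close. It gives the time, the measured TCP pose, the force, the opening and the grip force at its end, in the units of the state.
- arm.read_state(): the state, without advancing time (a new reading comes with each control period).
- cams.get_image(name): name is "side" or "top" or "wrist"; returns a dict with "frame" (384x512x3 uint8, blue, green, red), "K" (3x3 intrinsics, pixels), "T" (4x4, takes a point from camera to world coordinates). Camera axes: x right, y up, looking along -z (the intrinsics and any distortion apply to the point x, -y, -z); pixel columns grow to the right and rows downward; lengths in mm; the calibration is good to about 2 mm. A picture is of the moment at which its call begins. There is no depth.
- ticket.job_done(): hands the job in; it is judged then, once.
The state is a dict: "clock": time; "joints": joint angles; "joint_vel": joint speeds; "joint_efforts": joint torques, N m; "position": TCP position; "ee_rot": TCP orientation; "contact_force": force on the tool from outside, world axes, zero at the start; "wrist_torque": the same for the moment, N m; "gripper_width": finger opening in mm; "grasp_force": force on a finger pad.
Only numpy, scipy, OpenCV 4.12 (cv2) and the standard library are available. Lean on these libraries where they do the work, as an engineer would, in place of code of your own. Each camera call takes 0.05 s, during which the arm holds its last target. There are 200 camera calls.

## Task

The pipette lies on the bench. Lay it in the 45-degree sloping rest, tip downwards, slid down until its neck sits home on the slotted end plate, and let go; then take a fresh hold of it by the top end of its handle and set it tip down in the steep stand, again fully home on the slotted plate. Leave the other things on the bench where they are.

Things in the scene. Friction and masses are not known exactly. Their poses are not given: they have to be found in the camera images.
- pipette_mid (a point): On the long axis of the white hand pipette (221 mm, 90 g), at its balance point in the thick round handle. Own +y runs along the pipette to the plunger (top) end, -y to the tip; roll is arbitrary. Handle 31 mm in diameter from 18 mm (tip side) to 49 mm (plunger side) of this point; thin plunger on to 85 mm; tip 136 mm away. Lying on the table, its axis is 15 mm up
- pipette_neck (a point): On the pipette's axis at the neck, 47 mm from pipette_mid towards the tip, same axes. The handle tapers: 23 mm thick 3 mm above this point, 20 mm here, 18 mm at the shoulder 3 mm below; then the shaft, 15 mm thick, tapering to 6 mm at the tip. Here it sits on a holder's slotted plate
- rest_mid (a point): Where pipette_mid lies when the pipette is home in the sloping rest (118 mm above the table). Metal V-trough, 90 degree V, rising at 45 degrees from level towards this point's own -y (own z is vertical); open on its upper face. It holds the handle from 40 mm below to 11 mm above this point along the slope, so the handle's top end juts out free
- rest_neck (a point): Where pipette_neck lies when home in the rest: 47 mm down the slope from rest_mid, 85 mm above the table, axes as there. Upper face of a cross plate, 6 mm thick, with a 20 mm slot with a flared mouth, open to the trough's open side: the shaft passes, the neck is stopped; shaft and tip hang free below. Friction may hold the pipette short of home until it is slid down
- stand_mid (a point): Where pipette_mid lies when home in the steep stand (150 mm above the table). Same V-trough as the rest but steep, 70 degrees from level: its upper end leans back towards this point's own +x (own z is vertical), its open face looks towards own -x. It holds the handle from 40 mm below to 11 mm above this point along the trough
- stand_neck (a point): Where pipette_neck lies when home in the stand: 47 mm down the trough from stand_mid, 106 mm above the table, axes as there; upper face of a slotted plate like the rest's (6 mm thick, slot 20 mm, open at the front). Rest and stand are each fixed on a post and a 120x80 mm foot plate
- beaker: Bystander: open clear plastic beaker, 57 mm wide, 70 mm tall; origin under its centre
- timer: Bystander: small cream bench timer lying flat, 66x60x20 mm; origin under its centre
- dish: Bystander: clear shallow round dish, 62 mm wide, 13 mm tall; origin under its centre
- bottle: Bystander: white bottle with a pale cap, 44 mm wide, 86 mm tall; origin under its centre
- vial: Bystander: small pale vial with a white cap, 27 mm wide, 60 mm tall; origin under its centre
- tape: Bystander: roll of beige tape lying flat, 84 mm wide, 19 mm tall; origin under its centre

How it is judged (in metres and radians):
On the way, in this order (a step that is already met when the one before it is completed fails the run):
1. the pipette lies home in the sloping rest, tip down, let go and at rest (distance between pipette_neck and rest_neck below 0.007 m and distance between pipette_mid and rest_mid below 0.007 m and linear speed of pipette below 0.03 m/s and contact force between the fingers and pipette below 0.1 N), for 0.2 s.
2. the pipette is lifted out of the rest, held by the top end of its handle (distance between pipette_mid and rest_mid above 0.05 m and y of the grasp point in the frame of pipette_mid above 0.012 m and contact force between the fingers and pipette above 0.5 N), for 0.1 s.
At the end, for the whole second after the job is handed in: The pipette sits tip down in the steep stand, released and at rest, with its neck and its handle's centre each within 7 mm of their home points in the stand (no more than a few mm short of fully home) (distance between pipette_neck and stand_neck below 0.007 m and distance between pipette_mid and stand_mid below 0.007 m and linear speed of pipette below 0.03 m/s and contact force between the fingers and pipette below 0.1 N); the robot touches nothing.
It fails at once if a bystander (beaker, timer, dish, bottle, vial or tape) is pushed more than 30 mm from its place or tipped over (distance of any of beaker, timer, dish, bottle, vial, tape from where it was at the start of the episode above 0.03 m or angle between any of beaker, timer, dish, bottle, vial, tape's own z axis and vertical above 0.5 rad).
It also fails if it takes over 51 s, if anything falls off the work surface, if the arm or the gripper's body presses on something with over 40 N, if the wrist force passes 120 N, or if a joint passes its speed limit or range.

## Working session

There is one attempt and no reset: what is moved stays moved. The work goes in short steps, Python scripts to look and compute and a tool call to move; the robot and the scene stay as the last step left them, time stands still between calls to the robot, and variables do not carry over. Pictures are saved under pics/ and viewed, at most 11 in all, crops included, and the job is handed in when it is done.

Besides the shell and the picture viewer there is one more tool, called after "Request:" by a JSON object that holds its "name" and its "arguments", one argument or row to a line. servo_tool: Moves the arm, as the interface text tells. Its arguments: {"type":"object","properties":{"commands":{"type":"array","items":{"type":"array","items":{"type":"array","items":{"type":"number"}}}}},"required":["commands"]}

```bash
ls; mkdir -p pics
python3 - <<'E'
from bench import arm,cams,ticket
import cv2,numpy as np
s=arm.read_state();print(s, arm.grip_point_offset)
np.set_printoptions(precision=4,suppress=True)
for n in("side","top","wrist"):
    d=cams.get_image(n);cv2.imwrite(f"pics/{n}0.png",d["frame"]);print(n,d["K"],d["T"],[k for k in d])
    np.savez(f"{n}0.npz",**d)
E
```

```text
pics
{'clock': 0.0, 'joints': array([ 1.41662147e+00,  3.85599437e-01,  6.63071792e-03, -4.94078087e-04,
       -1.19400894e+00, -2.58599311e-01]), 'joint_vel': array([ 0.00030663, -0.00166123,  0.00032968,  0.00084062, -0.00092093,
        0.00140714]), 'joint_efforts': array([ 3.81654627e-04, -3.92293596e+01,  1.88398898e+01,  4.18622106e+00,
       -4.59960167e-03, -1.60018068e-06]), 'position': array([250.47037577, 571.98153582, 230.19834907]), 'ee_rot': array([ 9.78758388e-01, -2.05014087e-01, -1.72377149e-04,  1.10116394e-03]), 'contact_force': array([-0.06808977, -0.64629989, -0.58224755]), 'wrist_torque': array([0.00640681, 0.00250566, 0.01077914]), 'grasp_force': 0.0, 'gripper_width': 85.34552192683243} 18.700000000000003
side [[436.7022   0.     255.3196]
 [  0.     436.7022 189.7182]
 [  0.       0.       1.    ]] [[    0.9942     0.0479    -0.0966   375.6187]
 [   -0.1077     0.3985    -0.9108 -1123.3453]
 [   -0.0051     0.9159     0.4013   626.7673]
 [    0.         0.         0.         1.    ]] ['frame', 'K', 'T']
top [[355.2976   0.     254.1647]
 [  0.     355.2976 188.7892]
 [  0.       0.       1.    ]] [[  -0.0165    0.9857   -0.1677  309.01  ]
 [  -0.9998   -0.0149    0.0106   35.5773]
 [   0.008     0.1678    0.9858 1168.6575]
 [   0.        0.        0.        1.    ]] ['frame', 'K', 'T']
wrist [[298.5986   0.     254.0111]
 [  0.     298.5986 191.6982]
 [  0.       0.       1.    ]] [[ -0.4004   0.8801   0.2552 315.8677]
 [ -0.9163  -0.3853  -0.1091 543.44  ]
 [  0.0023  -0.2775   0.9607 372.1529]
 [  0.       0.       0.       1.    ]] ['frame', 'K', 'T']
```

Run:
```python
import cv2
for n in("side","top"):
    cv2.imwrite(f"pics/{n}0b.png",cv2.resize(cv2.imread(f"pics/{n}0.png"),(800,600),interpolation=cv2.INTER_CUBIC))
```

```text
(no output)
```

View pics/top0b.png

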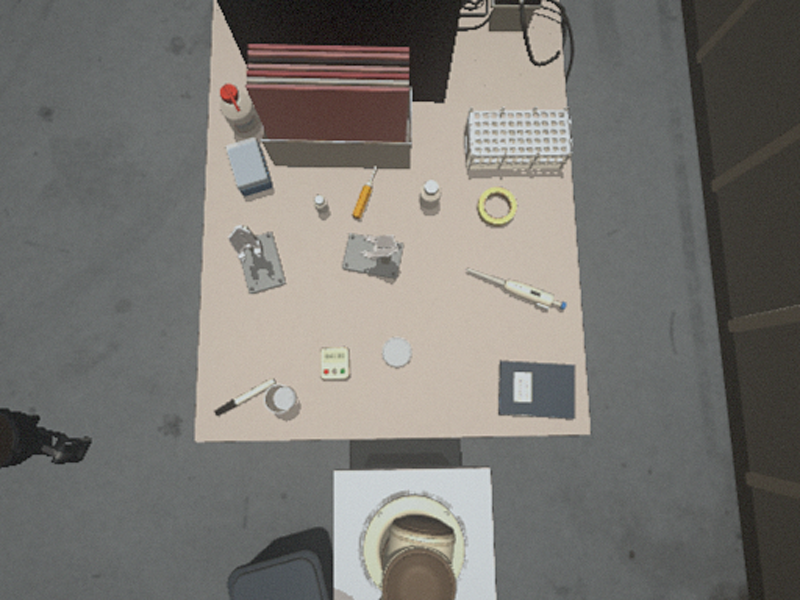

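View pics/side0b.png

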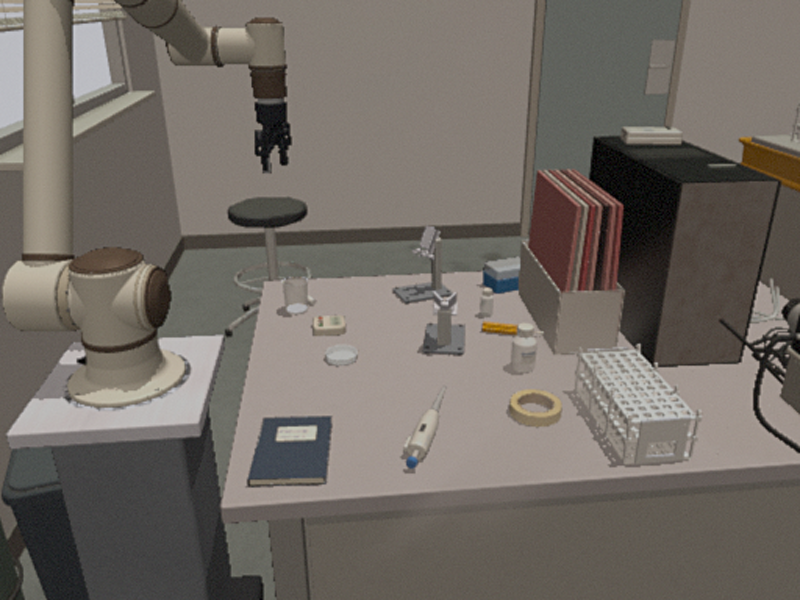

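Top view: the pipette runs from tip (467,268) to blue plunger (565,306). The middle fixture at (373,255) is low, so it is the rest. The left one at (258,260) is tall, so it is the stand. Next I'll get rough positions.

```bash
cat > h.py <<'E'
import numpy as np,cv2
def ray(d,uv):
    K,T=d["K"],d["T"];v=np.array([(uv[0]-K[0,2])/K[0,0],-(uv[1]-K[1,2])/K[1,1],-1.]);w=T[:3,:3]@v
    return T[:3,3],w/np.linalg.norm(w)
def onz(d,uv,z):
    o,w=ray(d,uv);return o+w*(z-o[2])/w[2]
def tri(rays):
    A=sum(np.eye(3)-np.outer(w,w) for o,w in rays);b=sum((np.eye(3)-np.outer(w,w))@o for o,w in rays)
    p=np.linalg.solve(A,b);return p,[np.linalg.norm(np.cross(p-o,w)) for o,w in rays]
def proj(d,p):
    T=d["T"];q=T[:3,:3].T@(np.asarray(p,float)-T[:3,3]);return d["K"][0,0]*q[0]/-q[2]+d["K"][0,2],d["K"][1,1]*q[1]/q[2]+d["K"][1,2]
E
python3 - <<'E'
from h import *
np.set_printoptions(precision=1,suppress=True)
t=np.load("top0.npz");t={k:t[k] for k in t}
P=lambda u,v,z:onz(t,(u*.64,v*.64),z)
a,b=P(467,268,15),P(565,306,15);print("pip",a,b,np.linalg.norm(a-b), "mid",a+(b-a)*136/221)
for n,l in dict(rest=[(350,233),(404,241),(396,279),(343,269)],stand=[(240,240),(276,232),(285,288),(248,293)]).items():
    q=[P(u,v,4) for u,v in l];print(n,q,np.mean(q,0))
for n,uv,z in [("beaker",(282,400),70),("timer",(335,364),20),("dish",(397,352),13),("bottle",(431,187),86),("vial",(320,201),60),("tape",(497,207),10)]: print(n,P(*uv,z))
f=t["frame"]
c=np.hstack([cv2.resize(f[135:195,205:275],None,fx=5.7,fy=5.7,interpolation=cv2.INTER_CUBIC),cv2.resize(f[135:195,135:205],None,fx=5.7,fy=5.7,interpolation=cv2.INTER_CUBIC)])
s=np.load("side0.npz")["frame"]
c2=cv2.resize(s[135:235,240:310],None,fx=2.4,fy=2.4,interpolation=cv2.INTER_CUBIC)
o=np.zeros((600,800,3),np.uint8);o[:c.shape[0],:c.shape[1]]=c;o[345:345+c2.shape[0],:c2.shape[1]]=c2
c3=cv2.resize(s[235:305,250:300],None,fx=3.4,fy=3.4);o[345:345+c3.shape[0],300:300+c3.shape[1]]=c3
cv2.imwrite("pics/crops.png",o)
E
```

```text
pip [ 561.2 -126.5   15. ] [ 476.4 -330.    15. ] 220.49984672085085 mid [ 509.  -251.7   15. ]
rest [array([645., 123.,   4.]), array([625.4,   6.2,   4. ]), array([541.8,  24.9,   4. ]), array([565.4, 138.1,   4. ])] [594.4  73.    4. ]
stand [array([632.7, 360.4,   4. ]), array([649.5, 283.1,   4. ]), array([525.8, 261.5,   4. ]), array([516.2, 339.8,   4. ])] [581.  311.2   4. ]
beaker [292.5 250.7  70. ]
timer [362.6 153.2  20. ]
dish [385.6  25.4  13. ]
bottle [716.3 -49.1  86. ]
vial [698.6 181.1  60. ]
tape [ 697.3 -197.7   10. ]
```

View pics/crops.png

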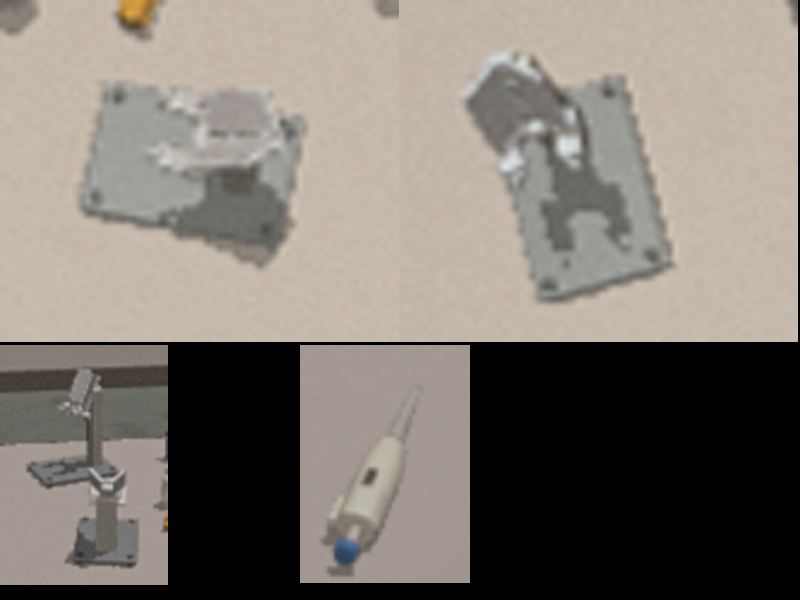

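The crops show the rest's slot prongs towards +y with its upper end at -y. The stand opens towards the robot and leans back to +x. I'll move the wrist camera over both.

Request:
{"name": "servo_tool", "arguments": {
  "commands": [
    [[0,0.037,0.0155,-0.009,0,0,0],[0,0.037,0.0155,-0.009,0,0,0],[0,0.037,0.0155,-0.009,0,0,0],[0,0.037,0.0155,-0.009,0,0,0],[0,0.037,0.0155,-0.009,0,0,0],[0,0.037,0.0155,-0.009,0,0,0],[0,0.037,0.0155,-0.009,0,0,0],[0,0.037,0.0155,-0.009,0,0,0],[0,0.037,0.0155,-0.009,0,0,0],[0,0.037,0.0155,-0.009,0,0,0]]
  ]
}}

```text
clock: 0.98
position: [528.3, 280.3, 321.6]
ee_rot: [0.979, -0.205, -0.0, 0.0]
contact_force: [1.4, 0.5, -0.7]
gripper_width: 85.5
grasp_force: 0.0
```

```bash
cat >> h.py <<'E'
def snap(n,tag):
    from bench import cams
    d=cams.get_image(n);np.savez(f"{tag}.npz",**d);return d
def load(tag):
    t=np.load(f"{tag}.npz");return {k:t[k] for k in t}
E
python3 - <<'E'
from h import *
from bench import arm
snap("wrist","wx");print(arm.read_state()["joints"])
d=snap("wrist","w1")
cv2.imwrite("pics/w1.png",cv2.resize(d["frame"],(800,600),interpolation=cv2.INTER_CUBIC))
E
```

```text
[ 0.74922137  0.29343988  0.10094409  0.00353413 -1.37618184  0.40244087]
```

View pics/w1.png

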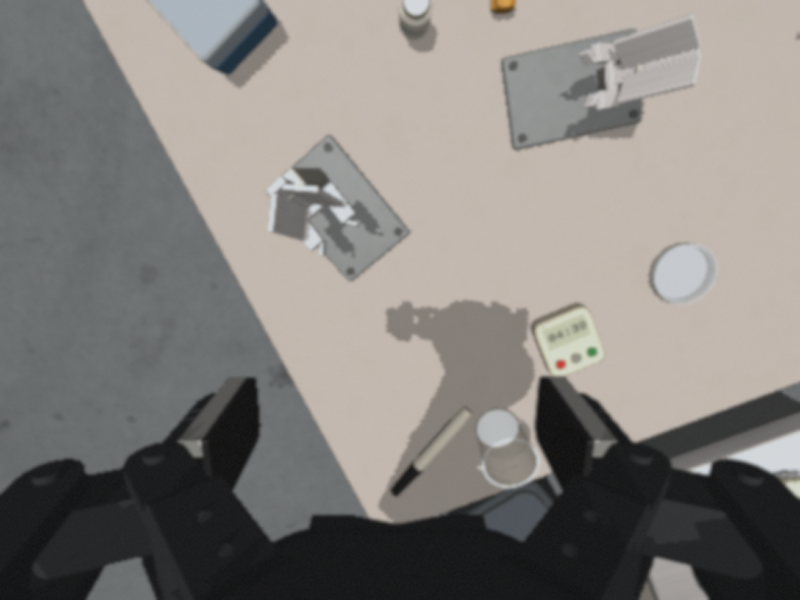

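Request:
{"name": "servo_tool", "arguments": {
  "commands": [
    [[0,0.035,0.015,-0.001,0,0,0],[0,0.035,0.02,-0.001,0,0,0],[0,0.03,0.03,-0.001,0,0,0],[0,0.02,0.035,-0.001,0,0,0],[0,0.0,0.035,-0.001,0,0,0],[0,0,0,0,0,0,0]]
  ]
}}

```text
clock: 1.58
position: [581.3, 106.3, 326.5]
ee_rot: [0.978, -0.207, -0.001, 0.001]
contact_force: [-0.5, 0.7, 0.3]
gripper_width: 85.4
grasp_force: 0.0
```

w1 shows the rest trough with its slot prongs at (600,55) and (600,98), upper-end corners at (697,18) and (699,82). The stand trough is at (300,205) and its foot is (328,137), (409,232), (350,279). Now a second view.

Run:
```python
from h import *
from bench import arm
d=snap("wrist","w2");print(arm.read_state()["joints"])
cv2.imwrite("pics/w2.png",cv2.resize(d["frame"],(800,600),interpolation=cv2.INTER_CUBIC))
```

```text
[ 4.57339514e-01  2.79757208e-01  9.08130469e-02 -8.82650132e-05
 -1.38203889e+00  6.97049923e-01]
```

View pics/w2.png

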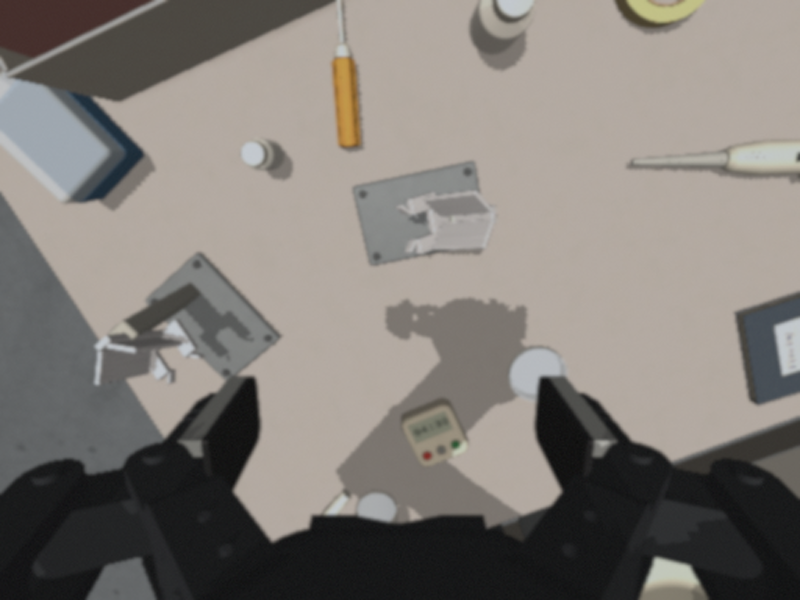

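w2 shows the rest at (455,220) and the stand at (150,345). I'll crop both fixtures from both views to pick exact corners.

Run:
```python
from h import *
a,b=load("w1")["frame"],load("w2")["frame"]
o=np.zeros((600,800,3),np.uint8)
def put(f,x0,y0,w,h,s,X,Y):
    c=cv2.resize(f[y0:y0+h,x0:x0+w],(w*s,h*s),interpolation=cv2.INTER_CUBIC);o[Y:Y+h*s,X:X+w*s]=c
put(a,360,4,98,58,4,0,0)      # rest w1
put(b,250,114,75,65,5,400,0)  # rest w2 at 400
put(a,165,84,65,85,4,0,240)   # stand w1... 
put(b,55,155,130,68,4,270,330)   # stand w2
cv2.imwrite("pics/c2.png",o)
```

```text
Traceback (most recent call last):
ValueError: could not broadcast input array from shape (272,520,3) into shape (270,520,3)
```

Run:
```python
from h import *
a,b=load("w1")["frame"],load("w2")["frame"]
o=np.zeros((600,800,3),np.uint8)
def put(f,x0,y0,w,h,s,X,Y):
    c=cv2.resize(f[y0:y0+h,x0:x0+w],(w*s,h*s),interpolation=cv2.INTER_CUBIC);o[Y:Y+h*s,X:X+w*s]=c
put(a,360,4,98,58,4,0,0)      # rest w1
put(b,250,114,75,65,5,400,0)  # rest w2 at 400
put(a,165,84,65,85,4,0,240)   # stand w1... 
put(b,55,155,130,67,4,270,330)   # stand w2
cv2.imwrite("pics/c2.png",o)
```

```text
(no output)
```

View pics/c2.png

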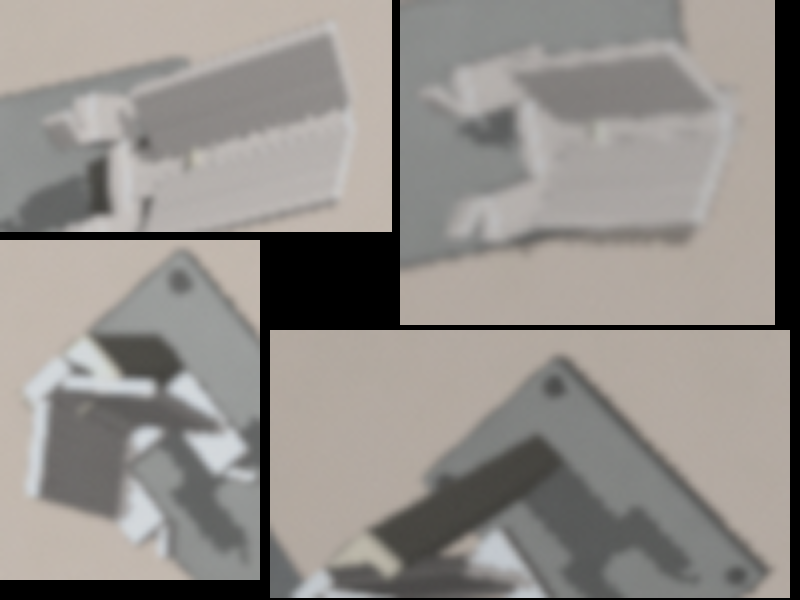

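c2 shows the upper-end V corners of both troughs. I'll triangulate them and check against the given geometry.

Run:
```python
from h import *
np.set_printoptions(precision=1,suppress=True)
a,b=load("w1"),load("w2")
R={}
for n,p,q in [("rA",(443.2,10.2),(304.4,123)),("rV",(447.5,31.5),(315.6,134)),("rB",(445,54),(310.6,158.4)),
 ("sA",(172.5,147),(62,245.8)),("sV",(176.8,122),(66,219.5)),("sB",(203.8,121),(86.4,223))]:
    R[n]=tri([ray(a,p),ray(b,q)]);print(n,*R[n])
# foot corners in full px
for n,d,l in [("rest w2",b,[(354,187),(474,162),(373,264)]),("stand w2",b,[(199,254),(281,335)]),("stand w1",a,[(328,136),(409,232),(350,279)]),("rest w1",a,[(502,58),(514,149),(641,123)])]:
    q=np.array([onz(d,(u*.64,v*.64),4) for u,v in l]);print(n,q.tolist())
```

```text
rA [605.6  32.4 122.3] [np.float64(0.12834465669120668), np.float64(0.12834465669126066)]
rV [584.9  22.1 103.8] [np.float64(0.9254599201241831), np.float64(0.9254599201240893)]
rB [564.6  40.2 121.2] [np.float64(0.058823484426002395), np.float64(0.05882348442614852)]
sA [594.6 339.6 157.8] [np.float64(0.45888264261405154), np.float64(0.4588826426141153)]
sV [617.2 327.8 143.5] [np.float64(0.985671919930679), np.float64(0.9856719199304892)]
sB [605.9 299.  157.1] [np.float64(0.6566350405934728), np.float64(0.6566350405935951)]
rest w2 [[643.6971585466324, 122.95905623555632, 4.0], [618.299382235738, 8.275375353235205, 3.999999999999943], [567.2416532245883, 137.88847141400214, 4.0]]
stand w2 [[647.5502177691429, 293.71513356697426, 4.0], [537.1352686228993, 258.9522155142899, 4.0]]
stand w1 [[648.865270811793, 294.75067207787964, 4.0], [535.9207997754763, 261.2639118207569, 4.0], [516.496571236333, 335.08251760637773, 4.0]]
rest w1 [[644.9631242783846, 122.90172848008686, 4.0], [567.4198266504305, 139.68718895464718, 4.0], [541.2658181765452, 24.019815366675374, 4.0]]
```

```bash
cat >> h.py <<'E'
from scipy.spatial.transform import Rotation as Ro, Slerp
def rows(p0,q0,p1,R1,n,grip):
    R0=Ro.from_quat(q0);S=Slerp([0,1],Ro.concatenate([R0,R1]));P=lambda t:np.array(p0)+(np.array(p1)-p0)*t
    for k in range(n):
        A=S(k/n);dp=A.inv().apply(P((k+1)/n)-P(k/n))/1000;w=(A.inv()*S((k+1)/n)).as_rotvec(degrees=True)
        print([grip]+[round(float(v),4) for v in dp]+[round(float(v),2) for v in w],end=", ")
    print()
def frame(x,z):
    z=np.array(z,float)/np.linalg.norm(z);x=np.array(x,float);x-=z*(x@z);x/=np.linalg.norm(x)
    return Ro.from_matrix(np.column_stack([x,np.cross(z,x),z]))
def go(p1,R1,n,grip,s=None):
    from bench import arm
    s=arm.read_state();print(s["clock"],s["position"].round(1),s["joints"].round(2),"d",np.round(np.array(p1)-s["position"],1),"ang",np.degrees((Ro.from_quat(s["ee_rot"]).inv()*R1).magnitude()).round(1))
    rows(s["position"],s["ee_rot"],p1,R1,n,grip)
E
python3 - <<'E'
from h import *
go([500,-270,200],frame([-.385,-.923,0],[0,0,-1]),14,0)
E
```

```text
1.6333 [582.2 108.4 326.6] [ 0.46  0.28  0.09 -0.   -1.38  0.7 ] d [ -82.2 -378.4 -126.6] ang 88.8
[0, 0.0056, 0.0271, 0.009, 0.0, 0.0, 6.34], [0, 0.0085, 0.0263, 0.009, 0.0, 0.0, 6.34], [0, 0.0114, 0.0252, 0.009, 0.0, 0.0, 6.34], [0, 0.0141, 0.0238, 0.009, 0.0, 0.0, 6.34], [0, 0.0166, 0.0221, 0.009, 0.0, 0.0, 6.34], [0, 0.019, 0.0201, 0.009, 0.0, 0.0, 6.34], [0, 0.0211, 0.0179, 0.009, 0.0, 0.0, 6.34], [0, 0.0229, 0.0155, 0.009, 0.0, 0.0, 6.34], [0, 0.0245, 0.0128, 0.009, 0.0, 0.0, 6.34], [0, 0.0258, 0.0101, 0.009, 0.0, 0.0, 6.34], [0, 0.0267, 0.0071, 0.009, 0.0, 0.0, 6.34], [0, 0.0273, 0.0042, 0.009, 0.0, 0.0, 6.34], [0, 0.0276, 0.0011, 0.009, 0.0, 0.0, 6.34], [0, 0.0276, -0.002, 0.009, 0.0, 0.0, 6.34],
```

Request:
{"name": "servo_tool", "arguments": {
  "commands": [
    [[0,0.0056,0.0271,0.009,0,0,6.34],[0,0.0085,0.0263,0.009,0,0,6.34],[0,0.0114,0.0252,0.009,0,0,6.34],[0,0.0141,0.0238,0.009,0,0,6.34],[0,0.0166,0.0221,0.009,0,0,6.34],[0,0.019,0.0201,0.009,0,0,6.34],[0,0.0211,0.0179,0.009,0,0,6.34],[0,0.0229,0.0155,0.009,0,0,6.34],[0,0.0245,0.0128,0.009,0,0,6.34],[0,0.0258,0.0101,0.009,0,0,6.34]]
  ]
}}

```text
clock: 2.47
position: [525.3, -159.6, 235.6]
ee_rot: [0.724, -0.69, -0.0, -0.0]
contact_force: [-0.4, -0.1, -0.3]
gripper_width: 85.4
grasp_force: 0.0
```

Request:
{"name": "servo_tool", "arguments": {
  "commands": [
    [[0,0.0267,0.0071,0.009,0,0,6.34],[0,0.0273,0.0042,0.009,0,0,6.34],[0,0.0276,0.0011,0.009,0,0,6.34],[0,0.0276,-0.002,0.009,0,0,6.34],[0,0,0,0,0,0,0],[0,0,0,0,0,0,0]]
  ]
}}

```text
clock: 2.97
position: [502.1, -267.8, 199.1]
ee_rot: [-0.556, 0.831, 0.001, -0.001]
contact_force: [0.8, -0.3, 0.5]
gripper_width: 85.3
grasp_force: 0.0
```

Run:
```python
from h import *
from bench import arm
d=snap("wrist","w3");s=arm.read_state();print(s["joints"],s["position"])
cv2.imwrite("pics/w3.png",cv2.resize(d["frame"],(800,600),interpolation=cv2.INTER_CUBIC))
```

```text
[-2.04283406e-01  3.15522209e-01 -1.78772367e-01 -2.14308896e-04
 -1.07725262e+00 -1.86005075e-01] [ 502.60070229 -267.26143439  199.77688059]
```

View pics/w3.png

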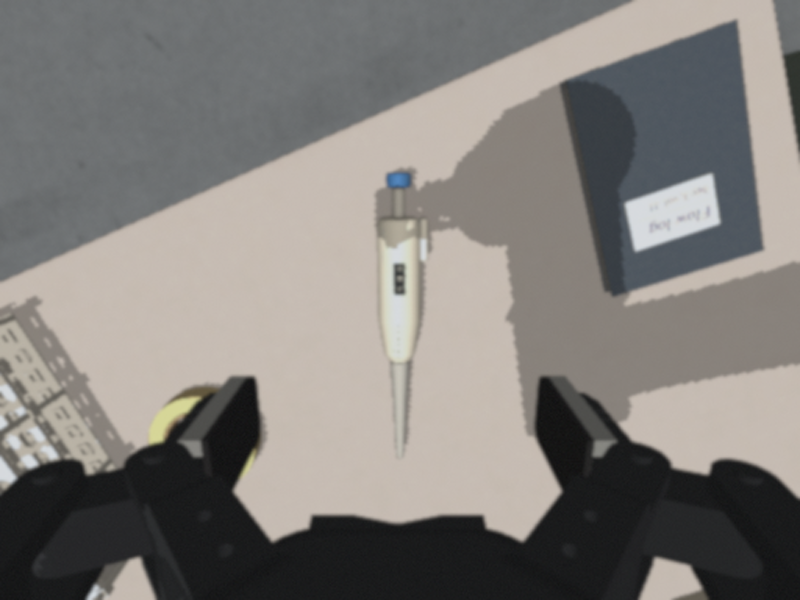

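w3: the pipette is aligned with the fingers, with the plunger end at (399,172), tip at (400,458) and handle top at (402,220). A small hook sits on its right at (423,240).

Run:
```python
from h import *
np.set_printoptions(precision=1,suppress=True)
d=load("w3");P=lambda u,v,z:onz(d,(u*.64,v*.64),z)
tip,top=P(400,458,12),P(399,172,15);top[2]=tip[2]=15
L=np.linalg.norm(top-tip);a=(top-tip)/L;print("len",L,a,"by tip",tip+136*a,"by top",top-85*a,"shoulder",P(400,362,15),"handletop",P(402,218,15))
c=(tip+136*a+top-85*a)/2;print(c, "hook y",(P(423,262,15)-c)@a,(P(423,220,15)-c)@a,"lat",np.cross(a,P(428,240,15)-c)[2])
go(list((c+28*a)[:2])+[5],frame(a,[0,0,-1]),9,0)
```

```text
len 224.4435161954758 [-0.4 -0.9  0. ] by tip [ 509.2 -246.7   15. ] by top [ 507.9 -249.9   15. ] shoulder [ 527.8 -200.1   15. ] handletop [ 485.6 -299.4   15. ]
[ 508.5 -248.3   15. ] hook y 24.943109945084327 54.54970066690402 lat -20.165784057205116
3.0167 [ 502.6 -267.3  199.8] [-0.2  0.3 -0.2 -0.  -1.1 -0.2] d [  -4.6   -7.  -194.8] ang 0.3
[0, 0.0009, 0.0002, 0.0216, 0.0, 0.0, -0.03], [0, 0.0009, 0.0002, 0.0216, 0.0, 0.0, -0.03], [0, 0.0009, 0.0002, 0.0216, 0.0, 0.0, -0.03], [0, 0.0009, 0.0002, 0.0216, 0.0, 0.0, -0.03], [0, 0.0009, 0.0002, 0.0216, 0.0, 0.0, -0.03], [0, 0.0009, 0.0002, 0.0216, 0.0, 0.0, -0.03], [0, 0.0009, 0.0002, 0.0216, 0.0, 0.0, -0.03], [0, 0.0009, 0.0002, 0.0216, 0.0, 0.0, -0.03], [0, 0.0009, 0.0002, 0.0216, 0.0, 0.0, -0.03],
```

Request:
{"name": "servo_tool", "arguments": {
  "commands": [
    [[0,0.0016,0.0003,0.035,0,0,0],[0,0.0016,0.0003,0.035,0,0,0],[0,0.0016,0.0003,0.035,0,0,0],[0,0.0016,0.0003,0.035,0,0,0],[0,0.0016,0.0003,0.03,0,0,0],[0,0,0,0.015,0,0,0],[0,0,0,0.009,0,0,0],[0,0,0,0,0,0,0]]
  ]
}}

```text
clock: 3.68
position: [497.7, -273.1, 4.7]
ee_rot: [-0.557, 0.83, 0.001, -0.001]
contact_force: [0.5, 0.1, 0.4]
gripper_width: 85.7
grasp_force: 0.0
```

Request:
{"name": "servo_tool", "arguments": {
  "commands": [
    [[255,0,0,0,0,0,0],[255,0,0,0,0,0,0],[255,0,0,0,0,0,0],[255,0,0,0,0,0,0],[255,0,0,0,0,0,0],[255,0,0,0,0,0,0],[255,0,0,0,0,0,0],[255,0,0,0,0,0,0]]
  ]
}}

```text
clock: 4.35
position: [498.7, -274.7, 7.8]
ee_rot: [-0.556, 0.831, -0.001, 0.001]
contact_force: [-0.8, 0.3, 5.9]
gripper_width: 28.4
grasp_force: 59.2
```

The width is 28.4 mm, less than the 31 mm handle, and the tool was pushed up. The grip is too high on the cylinder, so I'll reopen, go lower and close again.

Request:
{"name": "servo_tool", "arguments": {
  "commands": [
    [[0,0,0,0,0,0,0],[0,0,0,0,0,0,0],[0,0,0,0,0,0,0],[0,0,0,0.002,0,0,0],[0,0,0,0.002,0,0,0],[0,0,0,0,0,0,0]]
  ]
}}

```text
clock: 4.85
position: [497.3, -274.4, 1.6]
ee_rot: [-0.556, 0.831, 0.001, -0.0]
contact_force: [0.7, 1.0, -0.8]
gripper_width: 85.5
grasp_force: 0.0
```

Request:
{"name": "servo_tool", "arguments": {
  "commands": [
    [[150,0,0,0,0,0,0],[150,0,0,0,0,0,0],[150,0,0,0,0,0,0],[150,0,0,0,0,0,0]]
  ]
}}

```text
clock: 5.18
position: [497.9, -274.5, 2.3]
ee_rot: [-0.556, 0.831, -0.0, 0.0]
contact_force: [0.1, -0.1, 0.6]
gripper_width: 39.0
grasp_force: 0.0
```

Request:
{"name": "servo_tool", "arguments": {
  "commands": [
    [[255,0,0,0,0,0,0],[255,0,0,0,0,0,0],[255,0,0,0,0,0,0],[255,0,0,0,0,0,0],[255,0,0,0,0,0,0]]
  ]
}}

```text
clock: 5.6
position: [498.0, -274.6, 2.6]
ee_rot: [-0.556, 0.831, -0.0, 0.0]
contact_force: [-1.3, -0.5, 2.9]
gripper_width: 28.8
grasp_force: 59.4
```

Request:
{"name": "servo_tool", "arguments": {
  "commands": [
    [[255,0,0,-0.02,0,0,0],[255,0,0,-0.03,0,0,0],[255,0,0,-0.04,0,0,0],[255,0,0,-0.04,0,0,0],[255,0,0,0,0,0,0]]
  ]
}}

```text
clock: 6.02
position: [502.6, -276.4, 140.6]
ee_rot: [-0.557, 0.83, -0.007, 0.005]
contact_force: [1.3, -0.1, 0.4]
gripper_width: 28.9
grasp_force: 59.6
```

```bash
cat >> h.py <<'E'
u=np.array([-.211,-.977,0.]);ez=np.array([0,0,1.])
rest=np.array([586.4,45.4,118]);aR=(u+ez)*.7071;nR=(u-ez)*.7071;RR=frame(aR,nR)
E
python3 - <<'E'
from h import *
from bench import arm
s=arm.read_state();print(s["gripper_width"],s["grasp_force"],s["contact_force"])
home=rest+28.3*aR+12.4*nR;print(home)
go(home-80*nR+80*ez,RR,12,255)
E
```

```text
28.943790556454566 59.565895423293114 [ 1.33969599 -0.13564537  0.43424728]
[580.32763733  17.28294631 129.24289   ]
6.0167 [ 502.6 -276.4  140.6] [-0.22  0.37 -0.26  0.   -0.92 -0.17] d [ 89.6 348.9 125.2] ang 46.0
[255, -0.0297, 0.004, -0.0105, 0.26, 3.73, -0.83], [255, -0.029, 0.0035, -0.0124, 0.26, 3.73, -0.83], [255, -0.0282, 0.003, -0.0143, 0.26, 3.73, -0.83], [255, -0.0273, 0.0025, -0.0161, 0.26, 3.73, -0.83], [255, -0.0262, 0.0021, -0.0179, 0.26, 3.73, -0.83], [255, -0.025, 0.0016, -0.0196, 0.26, 3.73, -0.83], [255, -0.0237, 0.0012, -0.0212, 0.26, 3.73, -0.83], [255, -0.0223, 0.0007, -0.0227, 0.26, 3.73, -0.83], [255, -0.0208, 0.0003, -0.0241, 0.26, 3.73, -0.83], [255, -0.0192, -0.0001, -0.0254, 0.26, 3.73, -0.83], [255, -0.0175, -0.0005, -0.0266, 0.26, 3.73, -0.83], [255, -0.0157, -0.0008, -0.0276, 0.26, 3.73, -0.83],
```

Request:
{"name": "servo_tool", "arguments": {
  "commands": [
    [[255,-0.0297,0.004,-0.0105,0.26,3.73,-0.83],[255,-0.029,0.0035,-0.0124,0.26,3.73,-0.83],[255,-0.0282,0.003,-0.0143,0.26,3.73,-0.83],[255,-0.0273,0.0025,-0.0161,0.26,3.73,-0.83],[255,-0.0262,0.0021,-0.0179,0.26,3.73,-0.83],[255,-0.025,0.0016,-0.0196,0.26,3.73,-0.83],[255,-0.0237,0.0012,-0.0212,0.26,3.73,-0.83],[255,-0.0223,0.0007,-0.0227,0.26,3.73,-0.83],[255,-0.0208,0.0003,-0.0241,0.26,3.73,-0.83],[255,-0.0192,-0.0001,-0.0254,0.26,3.73,-0.83]]
  ]
}}

```text
clock: 6.85
position: [574.6, 17.4, 237.4]
ee_rot: [-0.585, 0.745, -0.197, -0.254]
contact_force: [0.6, 0.1, -0.3]
gripper_width: 29.0
grasp_force: 59.6
```

Request:
{"name": "servo_tool", "arguments": {
  "commands": [
    [[255,-0.0175,-0.0005,-0.0266,0.26,3.73,-0.83],[255,-0.0157,-0.0008,-0.0276,0.26,3.73,-0.83],[255,0,0,0,0,0,0],[255,0,0,0,0,0,0]]
  ]
}}

```text
clock: 7.18
position: [590.3, 76.0, 256.2]
ee_rot: [-0.584, 0.717, -0.233, -0.302]
contact_force: [-0.6, -0.6, -2.1]
gripper_width: 29.6
grasp_force: 59.6
```

Run:
```python
from h import *
from bench import arm
for n in("side","wrist"):
    d=snap(n,n[0]+"4");f=d["frame"]
    if n=="side": f=f[110:260,200:400]
    cv2.imwrite(f"pics/{n}4.png",f)
a=cv2.resize(cv2.imread("pics/side4.png"),(400,300));b=cv2.resize(cv2.imread("pics/wrist4.png"),(400,300));cv2.imwrite("pics/sw4.png",cv2.resize(np.hstack([a,b]),(800,300)))
home=rest+28.3*aR+12.4*nR
go(home-80*nR,RR,2,255)
```

```text
7.2833 [589.6  73.4 257.4] [ 0.62  0.54 -0.06  0.49 -1.61 -0.97] d [  2.7  -0.8 -71.6] ang 1.0
[255, -0.0251, -0.002, 0.0255, 0.38, 0.09, 0.31], [255, -0.0252, -0.0017, 0.0254, 0.38, 0.09, 0.31],
```

View pics/sw4.png

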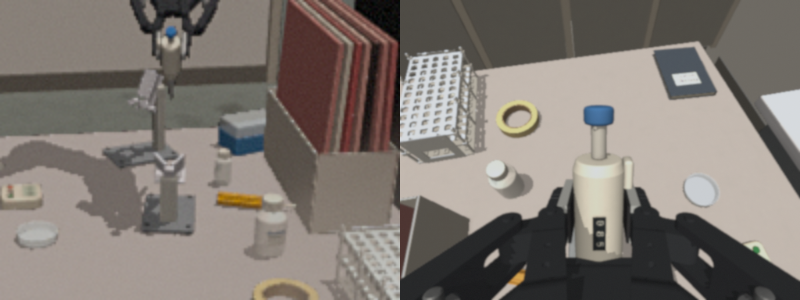

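The side view shows the pipette held tip down at 45° above the rest, and the wrist view shows it straight, with the plunger cap top at (598,107). I'll check this against the expected pose in the hand.

Run:
```python
from h import *
from bench import arm
d=load("w4");s=arm.read_state();R=Ro.from_quat(s["ee_rot"])
for g,h in((28.3,12.4),(24,12.4),(32,12.4),(28.3,16)):
    print(g,h,proj(d,s["position"]+R.apply([85-g,0,-h])),proj(d,s["position"]+R.apply([49-g,0,-h-15.5])))
hsv=cv2.cvtColor(d["frame"],cv2.COLOR_BGR2HSV);m=cv2.inRange(hsv,(100,120,50),(125,255,255));m[:, :230]=0;m[:,280:]=0;m[180:]=0
ys,xs=np.nonzero(m);print(ys.min(),ys.max(),xs.min(),xs.max())
f=d["frame"][150:260:4,254].astype(int);print(f.sum(1))
```

```text
28.3 12.4 (np.float64(256.29392171925485), np.float64(135.4002227450899)) (np.float64(256.15384390251006), np.float64(227.50123328485589))
24 12.4 (np.float64(256.33742842906753), np.float64(125.14074341004923)) (np.float64(256.1977398755874), np.float64(217.72714601158677))
32 12.4 (np.float64(256.25712861123264), np.float64(144.07654262890355)) (np.float64(256.11674734189484), np.float64(235.7613308649723))
28.3 16 (np.float64(256.34790964255603), np.float64(136.22689820824917)) (np.float64(256.2060031563812), np.float64(231.02586659096931))
136 159 237 271
[342 332 293 335 517 553 552 549 548 545 545 544 538 488 484 522 647 649
 649 648 618 618 617 618 617 617 615 616]
```

Run:
```python
from h import *
home=rest+28.3*aR+12.4*nR
go(home-60*nR+8*aR,RR,3,255)
```

```text
7.2833 [589.6  73.4 257.4] [ 0.62  0.54 -0.06  0.49 -1.61 -0.97] d [ -1.5 -20.2 -80.1] ang 1.0
[255, -0.0141, -0.0014, 0.0236, 0.26, 0.06, 0.2], [255, -0.0141, -0.0013, 0.0236, 0.26, 0.06, 0.2], [255, -0.0141, -0.0011, 0.0236, 0.26, 0.06, 0.2],
```

Request:
{"name": "servo_tool", "arguments": {
  "commands": [
    [[255,-0.0141,-0.0014,0.0236,0.26,0.06,0.2],[255,-0.0141,-0.0013,0.0236,0.26,0.06,0.2],[255,-0.0141,-0.0011,0.0236,0.26,0.06,0.2],[255,0,0,0.015,0,0,0],[255,0,0,0.015,0,0,0],[255,0,0,0.01,0,0,0],[255,0,0,0,0,0,0],[255,0,0,0,0,0,0]]
  ]
}}

```text
clock: 7.95
position: [582.8, 24.8, 150.6]
ee_rot: [-0.58, 0.72, -0.241, -0.297]
contact_force: [-0.5, 0.3, -0.7]
gripper_width: 29.2
grasp_force: 59.6
```

Run:
```python
from h import *
d=snap("side","s5");w=snap("wrist","w5");t=snap("top","t5")
home=rest+28.3*aR+12.4*nR
go(home+8*aR,RR,3,255)
a=cv2.resize(d["frame"][150:250,240:330],(540,600),interpolation=cv2.INTER_CUBIC)
b=cv2.resize(t["frame"][120:200,215:275],(260,347),interpolation=cv2.INTER_CUBIC)
o=np.zeros((600,800,3),np.uint8);o[:,:540]=a;o[:347,540:]=b
cv2.imwrite("pics/s5.png",o)
```

```text
8.1 [583.5  26.3 151. ] [ 0.56  0.6  -0.27  0.55 -1.35 -1.08] d [ -4.4 -14.6 -16.1] ang 0.2
[255, -0.0002, 0.0004, 0.0074, -0.06, 0.03, -0.04], [255, -0.0002, 0.0004, 0.0074, -0.06, 0.03, -0.04], [255, -0.0002, 0.0004, 0.0074, -0.06, 0.03, -0.04],
```

View pics/s5.png

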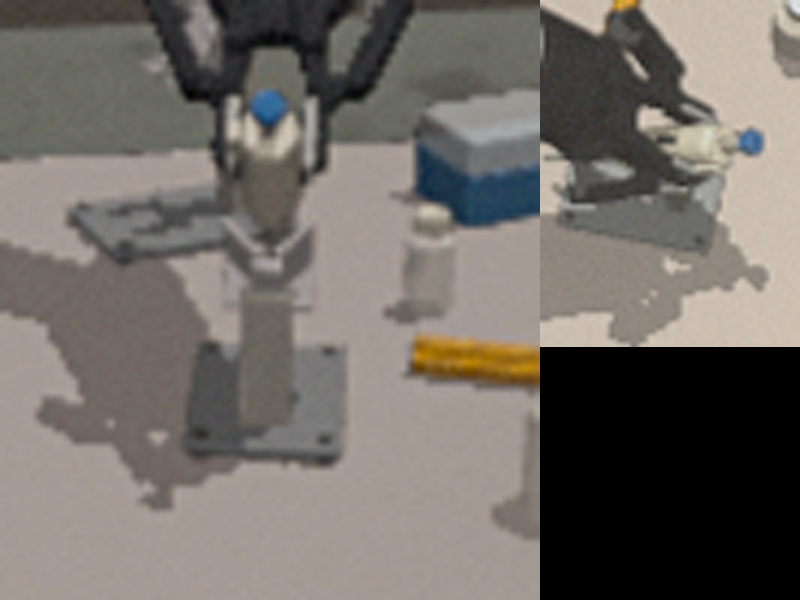

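The pipette is centred over the V: the cap is at (268,107) and the V bottom at (268,262). I'll lower it along the tool axis and watch the force.

Request:
{"name": "servo_tool", "arguments": {
  "commands": [
    [[255,0,0.0005,0.008,0,0,0],[255,0,0.0005,0.007,0,0,0],[255,0,0,0.004,0,0,0],[255,0,0,0,0,0,0],[255,0,0,0,0,0,0]]
  ]
}}

```text
clock: 8.52
position: [579.0, 12.9, 136.5]
ee_rot: [-0.58, 0.719, -0.241, -0.297]
contact_force: [1.2, -0.1, -0.6]
gripper_width: 29.2
grasp_force: 59.6
```

Request:
{"name": "servo_tool", "arguments": {
  "commands": [
    [[255,0,0,0.002,0,0,0],[255,0,0,0.001,0,0,0],[255,0,0,0.001,0,0,0],[255,0,0,0,0,0,0]]
  ]
}}

```text
clock: 8.85
position: [579.7, 11.4, 135.2]
ee_rot: [-0.581, 0.719, -0.242, -0.296]
contact_force: [0.2, 6.5, 6.0]
gripper_width: 29.2
grasp_force: 60.5
```

Contact is purely along the trough normal and within 1 mm of the prediction. Now I'll slide it down the slope.

Request:
{"name": "servo_tool", "arguments": {
  "commands": [
    [[255,0,0,-0.0012,0,0,0],[255,-0.003,0,0,0,0,0],[255,-0.003,0,0,0,0,0],[255,-0.001,0,0,0,0,0],[255,0,0,0,0,0,0]]
  ]
}}

```text
clock: 9.27
position: [580.5, 15.6, 131.8]
ee_rot: [-0.58, 0.719, -0.243, -0.298]
contact_force: [1.8, 0.4, 8.4]
gripper_width: 29.1
grasp_force: 60.4
```

Request:
{"name": "servo_tool", "arguments": {
  "commands": [
    [[255,-0.001,0,0,0,0,0],[255,-0.001,0,0,0,0,0],[255,0,0,0,0,0,0]]
  ]
}}

```text
clock: 9.52
position: [580.7, 16.8, 130.6]
ee_rot: [-0.58, 0.719, -0.243, -0.298]
contact_force: [1.9, -0.2, 8.2]
gripper_width: 29.0
grasp_force: 60.4
```

Request:
{"name": "servo_tool", "arguments": {
  "commands": [
    [[255,-0.001,0,0,0,0,0],[255,-0.001,0,0,0,0,0],[255,0,0,0,0,0,0]]
  ]
}}

```text
clock: 9.77
position: [581.0, 18.1, 129.2]
ee_rot: [-0.58, 0.719, -0.243, -0.298]
contact_force: [0.3, 1.2, 8.7]
gripper_width: 28.8
grasp_force: 60.4
```

Request:
{"name": "servo_tool", "arguments": {
  "commands": [
    [[255,-0.001,0,0,0,0,0],[255,-0.001,0,0,0,0,0],[255,0,0,0,0,0,0]]
  ]
}}

```text
clock: 10.02
position: [581.3, 19.5, 127.9]
ee_rot: [-0.58, 0.719, -0.243, -0.298]
contact_force: [1.4, 1.1, 9.1]
gripper_width: 28.8
grasp_force: 60.5
```

Request:
{"name": "servo_tool", "arguments": {
  "commands": [
    [[255,-0.001,0,0,0,0,0],[255,-0.001,0,0,0,0,0],[255,0,0,0,0,0,0]]
  ]
}}

```text
clock: 10.27
position: [581.5, 20.5, 126.9]
ee_rot: [-0.58, 0.718, -0.243, -0.298]
contact_force: [1.8, -0.9, 10.6]
gripper_width: 28.9
grasp_force: 60.5
```

Request:
{"name": "servo_tool", "arguments": {
  "commands": [
    [[255,-0.001,0,0,0,0,0],[255,-0.001,0,0,0,0,0],[255,-0.001,0,0,0,0,0],[255,0,0,0,0,0,0]]
  ]
}}

```text
clock: 10.6
position: [581.6, 20.9, 126.6]
ee_rot: [-0.579, 0.718, -0.244, -0.3]
contact_force: [2.3, -5.3, 15.2]
gripper_width: 29.4
grasp_force: 60.5
```

It has stopped against the plate: 3 mm commanded, 0.5 mm moved. I'll relax the push, open and back off.

Request:
{"name": "servo_tool", "arguments": {
  "commands": [
    [[255,0.002,0,0,0,0,0],[0,0,0,0,0,0,0],[0,0,0,0,0,0,0],[0,0,0,0,0,0,0],[0,0,0,0,0,0,0],[0,0,0,-0.01,0,0,0],[0,0,0,-0.02,0,0,0],[0,0,0,-0.03,0,0,0],[0,0,0,0,0,0,0],[0,0,0,0,0,0,0]]
  ]
}}

```text
clock: 11.43
position: [590.7, 65.3, 166.6]
ee_rot: [-0.581, 0.719, -0.241, -0.296]
contact_force: [-0.5, -0.7, 0.1]
gripper_width: 85.2
grasp_force: 0.0
```

Run:
```python
from h import *
from bench import arm
s=arm.read_state();print(s["position"],s["joints"],s["gripper_width"],s["contact_force"])
w=snap("wrist","w6");d=snap("side","s6");t=snap("top","t6")
def blue(d,reg):
    hsv=cv2.cvtColor(d["frame"],cv2.COLOR_BGR2HSV);m=cv2.inRange(hsv,(100,120,50),(125,255,255))
    n,l,st,c=cv2.connectedComponentsWithStats(m)
    return [(st[i].tolist(),c[i].round(1).tolist()) for i in range(1,n) if st[i,4]>3 and np.hypot(*(c[i]-reg))<60]
# expected cap centre if home
cap=rest+81*aR
for n,x in(("wrist",w),("side",d),("top",t)):
    e=proj(x,cap);print(n,np.round(e,1),blue(x,np.array(e)))
a=cv2.resize(d["frame"][160:235,250:320],(420,450),interpolation=cv2.INTER_CUBIC)
b=cv2.resize(w["frame"],(380,285))
o=np.zeros((450,800,3),np.uint8);o[:,:420]=a;o[:285,420:]=b;cv2.imwrite("pics/s6.png",o)
```

```text
[590.67142312  65.34523591 166.6474491 ] [ 0.60740036  0.60978984 -0.18408374  0.51124647 -1.42422014 -1.06786142] 85.1736145200033 [-0.50247223 -0.67230417  0.05738252]
wrist [255.7 120.7] [([242, 121, 23, 15, 316], [253.0, 127.5])]
side [284.1 175.6] [([282, 174, 5, 6, 21], [283.9, 176.2]), ([310, 175, 21, 12, 144], [320.0, 181.5])]
top [265.9 155.7] [([263, 154, 4, 3, 10], [264.7, 154.8])]
```

Run:
```python
from h import *
np.set_printoptions(precision=1,suppress=True)
w,d,t=load("w6"),load("s6"),load("t6")
p,e=tri([ray(w,(253,127.5)),ray(d,(283.9,176.2)),ray(t,(264.7,154.8))]);print(p,e,"mid",p-81.5*aR, "z expected",118+81.5*.707)
print("z-plane by wrist",onz(w,(253,127.5),118+81.5*.707)-81.5*aR)
```

```text
[576.2  -7.4 172.6] [np.float64(0.547706522896474), np.float64(1.8767247688594069), np.float64(1.427062259102434)] mid [588.4  48.9 114.9] z expected 175.6205
z-plane by wrist [589.3  51.  118. ]
```

View pics/s6.png

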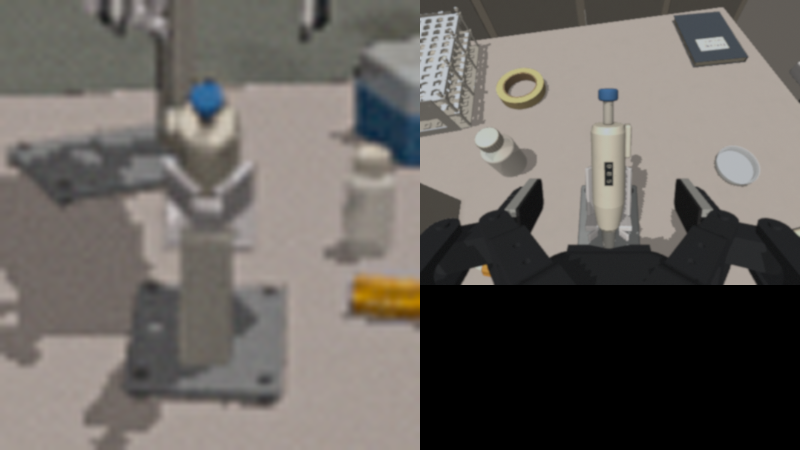

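s6: the pipette lies down in the V with its cap at (205,98), in line with the trough and clear of the fingers, so it is home. For the stand I'll fit a quick kinematic model to the recorded states and check that the tilted tool pose can be reached.

```bash
cat > kin.py <<'E'
from h import *
from scipy.optimize import least_squares
D=[([1.4166,.3856,.0066,-.0005,-1.194,-.2586],[250.5,572,230.2]),([.4573,.2798,.0908,0,-1.382,.697],[582.2,108.4,326.6]),
([-.20428,.31552,-.17877,0,-1.07725,-.186],[502.6,-267.3,199.8]),([.6074,.6098,-.1841,.5112,-1.4242,-1.0679],[590.67,65.35,166.65]),
([.7492,.29344,.10094,.0035,-1.37618,.40244],[532,276,322]),([.56,.60,-.27,.55,-1.35,-1.08],[583.5,26.3,151.])]
def rx(a):return Ro.from_euler("x",a).as_matrix()
def ry(a):return Ro.from_euler("y",a).as_matrix()
def rz(a):return Ro.from_euler("z",a).as_matrix()
def fk(q,P,s4):
    r0,d,z0,L1,e,L2,Lt=P
    A=rz(q[0]);F=A@ry(q[1]-q[2]);W=F@rx(s4*q[3])@ry(-q[4])   # x axis = tool axis
    p=A@np.array([r0,d,z0])+A@ry(q[1])@[0,0,L1]+F@[L2,0,e]+W@[Lt,0,0]
    T=W@np.array([[0,0,1],[0,1,0],[-1,0,0]])@rz(0)
    return p,W
if __name__=="__main__":
    np.set_printoptions(precision=1,suppress=True)
    for s4 in(1,-1):
        f=lambda P:np.concatenate([(fk(q,P,s4)[0]-p) for q,p in D]+[1e-3*(np.array(P)-[0,-160,300,400,0,400,250])])
        r=least_squares(f,[0,-160,300,400,0,400,250]);print(s4,r.x,r.fun[:18].reshape(-1,3),fk(D[3][0],r.x,s4)[1][:,0],Ro.from_quat([-.581,.719,-.241,-.296]).as_matrix()[:,2])
E
python3 kin.py
```

```text
1 [ 421.3 -166.3  452.2 -294.7  -28.9  267.1 -213.5] [[ -2.  -55.6  36.8]
 [ 26.8   5.9 -22.7]
 [  3.7  -7.4  33.6]
 [ -2.7  15.  -15.4]
 [ 15.4   5.1 -17.8]
 [ -4.7  11.8 -14.5]] [-0.7  0.1 -0.7] [-0.1 -0.7 -0.7]
-1 [ 120.6 -159.3   77.1  584.9  -13.9  293.6  255.7] [[  0.1   4.   11.5]
 [ -2.4  -0.6 -11.9]
 [  7.3  -1.   26. ]
 [ -1.9  -0.8 -10.5]
 [ -1.3  -1.1 -10.6]
 [ -3.4  -4.5  -4.5]] [-0.1 -0.7 -0.7] [-0.1 -0.7 -0.7]
```

```bash
python3 - <<'E'
import re
s=open("kin.py").read()
s=s.replace("r0,d,z0,L1,e,L2,Lt=P","r0,d,z0,L1,e,L2,Lt,ox,s2=P").replace("A@ry(q[1])@[0,0,L1]","A@ry(s2*q[1])@[ox,0,L1]").replace("[0,-160,300,400,0,400,250]","[0,-160,300,400,0,400,250,0,1]")
s=s.replace("for s4 in(1,-1):","for s2 in(1,-1):\n      s4=-1").replace("        f=lambda P:np.concatenate([(fk(q,P,s4)[0]-p)","      f=lambda P:np.concatenate([(fk(q,np.r_[P[:8],s2],s4)[0]-p)").replace("        r=","      r=").replace("0,1]);print(s4","0,1]);r.x[8]=s2;print(s2")
open("kin.py","w").write(s)
E
python3 kin.py
```

```text
1 [ 232.6 -159.6   27.7  581.1   -3.4  409.4  253.7 -236.4    1. ] [[ 0.9  6.9 16.5]
 [-2.7 -1.1 -9. ]
 [ 0.4  0.1  2.8]
 [ 2.5  3.  -1.4]
 [-0.9 -1.2 -5. ]
 [-5.1 -4.7 -3.9]] [-0.1 -0.7 -0.7] [-0.1 -0.7 -0.7]
-1 [ 336.2 -159.7 1265.7 -539.    -7.1  402.3  253.  -323.7   -1. ] [[ 0.8  5.7  5.9]
 [-2.4 -1.1 -3.8]
 [-0.1  0.1  3. ]
 [ 2.9  3.6  0.6]
 [-0.7 -1.2 -2.8]
 [-4.6 -4.2 -3. ]] [-0.1 -0.7 -0.7] [-0.1 -0.7 -0.7]
```

```bash
cat >> h.py <<'E'
xs=np.array([.9636,.267,0]);aS=xs*np.cos(np.radians(70))+ez*np.sin(np.radians(70));nS=xs*np.sin(np.radians(70))-ez*np.cos(np.radians(70))
stand=np.array([595.2,317.6,150.])
E
python3 - <<'E'
from kin import *
np.set_printoptions(precision=2,suppress=True)
P=[232.6,-159.6,27.7,581.1,-3.4,409.4,253.7,-236.4,1.]
lo=np.array([-3.14,-1.21,-1.07,-3.16,-2.99]);hi=np.array([3.14,2.06,1.41,2.05,-.16])
for th in(0,15,25):
  t=np.radians(th);z=nS*np.cos(t)-aS*np.sin(t)
  for back in(0,100):
    p=stand+32*aS+12*z-back*nS
    best=None
    for q4 in(-1.5,-.5,.5,1.5):
      for q1 in(.3,.9):
        f=lambda q:np.r_[(fk(q,P,-1)[0]-p)/100,fk(q,P,-1)[1][:,0]-z]
        r=least_squares(f,np.clip([q1,.4,0,q4,-1],lo,hi),bounds=(lo,hi))
        if r.cost<1e-4:
          k=np.round(r.x,2).tolist()
          W=fk(r.x,P,-1)[1];
          if best is None or k not in best: best=(best or [])+[k]
    print(th,back,p,best)
E
```

```text
0 0 [616.61 323.53 175.97] None
0 100 [526.06 298.44 210.17] [[1.11, 0.22, -0.79, 2.04, -0.9]]
15 0 [615.22 323.15 173.19] [[0.9, 0.39, -0.57, 1.98, -0.55]]
15 100 [524.67 298.06 207.39] [[1.05, 0.13, -0.62, 1.54, -0.61]]
25 0 [613.92 322.79 171.58] [[0.87, 0.37, -0.46, 1.45, -0.41]]
25 100 [523.37 297.7  205.79] [[1.0, 0.13, -0.51, 1.09, -0.56]]
```

The perpendicular tool is out of reach in the stand, but tilting about 28° towards the tip is fine (J4 ≈ 1.4). I'll take the new hold in the rest with that tilt.

```bash
cat >> h.py <<'E'
th=np.radians(28);M=np.array([587.7,49,115.4])
def tilt(a,n): return a*np.cos(th)+n*np.sin(th), n*np.cos(th)-a*np.sin(th)
xR,zR=tilt(aR,nR);RT=frame(xR,zR);xS,zS=tilt(aS,nS);ST=frame(xS,zS)
E
python3 - <<'E'
from h import *
np.set_printoptions(precision=2,suppress=True)
tg=M+34*aR+12*zR;print(tg,zR)
go(tg-60*zR,RT,5,0)
E
```

```text
[581.89  22.08 127.97] [-0.06 -0.29 -0.96]
11.5833 [589.1  63.1 165. ] [ 0.61  0.61 -0.19  0.51 -1.42 -1.07] d [ -3.5 -23.8  20.3] ang 28.1
[0, 0.0063, -0.0003, 0.0005, 0.0, -5.61, 0.0], [0, 0.0063, -0.0003, -0.0001, 0.0, -5.61, 0.0], [0, 0.0063, -0.0003, -0.0007, 0.0, -5.61, 0.0], [0, 0.0062, -0.0003, -0.0013, 0.0, -5.61, 0.0], [0, 0.006, -0.0003, -0.0019, 0.0, -5.61, 0.0],
```

Request:
{"name": "servo_tool", "arguments": {
  "commands": [
    [[0,0.0063,-0.0003,0.0005,0,-5.61,0],[0,0.0063,-0.0003,0,0,-5.61,0],[0,0.0063,-0.0003,-0.0007,0,-5.61,0],[0,0.0062,-0.0003,-0.0013,0,-5.61,0],[0,0.006,-0.0003,-0.0019,0,-5.61,0],[0,0,0,0.01,0,0,0],[0,0,0,0.01,0,0,0],[0,0,0,0,0,0,0],[0,0,0,0,0,0,0]]
  ]
}}

```text
clock: 12.33
position: [583.8, 33.4, 164.8]
ee_rot: [-0.621, 0.769, -0.093, -0.117]
contact_force: [-0.2, -0.3, 0.3]
gripper_width: 85.2
grasp_force: 0.0
```

Run:
```python
from h import *
w=snap("wrist","w7");
hsv=cv2.cvtColor(w["frame"],cv2.COLOR_BGR2HSV);m=cv2.inRange(hsv,(100,120,50),(125,255,255));m[:,:230]=0;m[:,285:]=0
ys,xs_=np.nonzero(m);print("blue",xs_.mean(),ys.mean(),ys.min(),ys.max(),"pred",proj(w,M+81.5*aR))
from bench import arm
s=arm.read_state();print(s["contact_force"])
go(M+34*aR+12*zR,RT,3,0)
```

```text
blue 252.83312262958282 164.7471554993679 150 180 pred (np.float64(254.84904244396182), np.float64(165.27611443312182))
[ 0.34878715 -0.21831209 -0.04882239]
12.3833 [584.5  33.9 165.4] [ 0.45  0.43 -0.22  0.26 -1.12 -0.8 ] d [ -2.6 -11.8 -37.4] ang 0.1
[0, 0.0002, -0.0, 0.0131, 0.01, -0.03, 0.03], [0, 0.0002, -0.0, 0.0131, 0.01, -0.03, 0.03], [0, 0.0002, 0.0, 0.0131, 0.01, -0.03, 0.03],
```

The prediction matches to about 1 px. I'll lower, close gently, then lift.

Request:
{"name": "servo_tool", "arguments": {
  "commands": [
    [[0,0,-0.0005,0.02,0,0,0],[0,0,0,0.013,0,0,0],[0,0,0,0.006,0,0,0],[0,0,0,0,0,0,0],[150,0,0,0,0,0,0],[150,0,0,0,0,0,0],[150,0,0,0,0,0,0],[150,0,0,0,0,0,0]]
  ]
}}

```text
clock: 13.05
position: [583.7, 23.0, 130.4]
ee_rot: [-0.621, 0.77, -0.093, -0.113]
contact_force: [0.4, -0.0, -0.3]
gripper_width: 39.0
grasp_force: 0.0
```

Request:
{"name": "servo_tool", "arguments": {
  "commands": [
    [[255,0,0,0,0,0,0],[255,0,0,0,0,0,0],[255,0,0,0,0,0,0],[255,0,0,0,0,0,0],[255,0,0,0,0,0,0]]
  ]
}}

```text
clock: 13.47
position: [582.5, 22.8, 130.4]
ee_rot: [-0.621, 0.77, -0.093, -0.114]
contact_force: [-5.5, 2.6, 5.0]
gripper_width: 28.9
grasp_force: 59.2
```

Request:
{"name": "servo_tool", "arguments": {
  "commands": [
    [[255,-0.005,0,-0.009,0,0,0],[255,-0.012,0,-0.022,0,0,0],[255,-0.016,0,-0.03,0,0,0],[255,-0.01,0,-0.035,0,0,0],[255,0,0,-0.035,0,0,0],[255,0,0,0,0,0,0]]
  ]
}}

```text
clock: 13.97
position: [604.2, 103.9, 250.1]
ee_rot: [-0.623, 0.769, -0.096, -0.107]
contact_force: [1.3, -0.2, 0.7]
gripper_width: 29.0
grasp_force: 59.6
```

Run:
```python
from kin import *
from bench import arm
np.set_printoptions(precision=2,suppress=True)
d=np.array([582.5,22.8,130.4])-M;A=np.column_stack([aR,zR,np.cross(zR,xR)]);gh=np.linalg.solve(A,d);print("g,h,lat",gh)
P=[232.6,-159.6,27.7,581.1,-3.4,409.4,253.7,-236.4,1.]
s=arm.read_state();q=s["joints"];R0=Ro.from_quat(s["ee_rot"]);print(s["clock"],s["position"],q,s["gripper_width"],s["grasp_force"])
pm,W=fk(q,P,-1);bias=s["position"]-pm;print("bias",bias)
B=np.array([[0,0,1.],[0,1,0],[-1,0,0]]) # cols: z->x
C=np.column_stack([W[:,1],np.cross(W[:,0],W[:,1]),W[:,0]]) # frame with z=W x
rel=(Ro.from_matrix(C).inv()*R0).as_rotvec();print("rel",rel,"q6",q[5])
d3=D[2];W3=fk(d3[0],P,-1)[1];C3=np.column_stack([W3[:,1],np.cross(W3[:,0],W3[:,1]),W3[:,0]])
print((Ro.from_matrix(C3).inv()*Ro.from_quat([-.556,.831,.001,-.001])).as_rotvec(),d3[0][5])
lo=np.array([-3.14,-1.21,-1.07,-3.16,-2.99]);hi=np.array([3.14,2.06,1.41,2.05,-.16])
p1=stand+gh[0]*aS+gh[1]*zS-110*nS+10*aS
S=Slerp([0,1],Ro.concatenate([R0,ST]));print("ang",np.degrees((R0.inv()*ST).magnitude()),"p1",p1)
x=q[:5].copy()
for k in np.r_[np.linspace(0,1,9),1.5,2]:
    t=min(k,1);p=s["position"]+(p1-s["position"])*t
    if k>1:p=p1+110*nS*(k-1)
    z=S(t).as_matrix()[:,2]
    r=least_squares(lambda q:np.r_[(fk(q,P,-1)[0]+bias-p)/100,fk(q,P,-1)[1][:,0]-z,.0003*(q-x)],np.clip(x,lo+.001,hi-.001),bounds=(lo,hi));x=r.x
    W=fk(x,P,-1)[1];C=np.column_stack([W[:,1],np.cross(W[:,0],W[:,1]),W[:,0]]);print(k,x,(Ro.from_matrix(C).inv()*S(t)).as_rotvec()[2],r.cost, "tip z",(p+S(t).apply([0,0,-gh[1]])-(S(t).apply([np.cos(th),0,-np.sin(th)]))*(136+gh[0]))[2])
```

```text
g,h,lat [33.91  9.39 -0.45]
13.9667 [604.22 103.86 250.15] [ 0.54  0.41 -0.01  0.23 -1.34 -0.82] 29.04996132331452 59.62406739592552
bias [ 0.21 -6.55 11.29]
rel [-0.   -0.   -2.32] q6 -0.8224398654933588
[ 0.    0.   -2.95] -0.186
ang 118.9215501850774 p1 [516.12 295.69 221.91]
0.0 [ 0.54  0.41 -0.01  0.23 -1.34] -2.319152788096434 6.242420432245128e-32 tip z 140.13105205121408
0.125 [ 0.62  0.37 -0.07  0.33 -1.27] -2.431715274177707 1.2165269046792474e-09 tip z 131.5980057941034
0.25 [ 0.71  0.33 -0.14  0.42 -1.2 ] -2.540280133555709 1.247181880328182e-09 tip z 122.14868589515572
0.375 [ 0.78  0.29 -0.21  0.52 -1.12] -2.6472213843273633 1.2484821741791065e-09 tip z 112.17929478484248
0.5 [ 0.85  0.25 -0.27  0.62 -1.03] -2.7554868035031346 1.2212908036523594e-09 tip z 102.1208462711642
0.625 [ 0.91  0.21 -0.33  0.71 -0.94] -2.868517456064255 1.1714548384616854e-09 tip z 92.41031528979522
0.75 [ 0.96  0.17 -0.39  0.79 -0.84] -2.990171774696175 1.111172962889492e-09 tip z 83.46138864143589
0.875 [ 0.99  0.14 -0.44  0.87 -0.72] -3.124835733717395 1.0579199166348937e-09 tip z 75.63677453888386
1.0 [ 1.    0.12 -0.48  0.93 -0.59] 3.004759892037724 1.0252466172765548e-09 tip z 69.2239244461731
1.5 [ 0.93  0.25 -0.46  1.08 -0.48] 3.1183557881501 2.5053339802165853e-09 tip z 50.412816563261316
2.0 [ 0.87  0.37 -0.42  1.24 -0.41] -3.033228047166113 2.3155746185255187e-09 tip z 31.60170868034953
```

Run:
```python
from h import *
from bench import arm
np.set_printoptions(precision=0,suppress=True)
s=arm.read_state();R0=Ro.from_quat(s["ee_rot"]);p0=s["position"]
g,h=33.9,11
p1=stand+g*aS+h*zS-110*nS+10*aS
S=Slerp([0,1],Ro.concatenate([R0,ST]));N=18
def P(t):
    w=np.array([500,170,255.]);return (1-t)**2*p0+2*t*(1-t)*w+t*t*p1
for k in range(0,N+1,2):
    t=k/N;R=S(t);ax=R.apply([np.cos(th),0,-np.sin(th)]);c=P(t)-R.apply([0,0,h]);print(k,P(t),"tip",c-ax*(136+g),"top",c+ax*(85-g))
for k in range(N):
    A=S(k/N);dp=A.inv().apply(P((k+1)/N)-P(k/N))/1000;w=(A.inv()*S((k+1)/N)).as_rotvec(degrees=True)
    print([255]+[round(float(v),4) for v in dp]+[round(float(v),2) for v in w],end=", ")
```

```text
0 [604. 104. 250.] tip [631. 225. 142.] top [597.  71. 296.]
2 [583. 119. 251.] tip [587. 240. 138.] top [580.  88. 298.]
4 [564. 136. 250.] tip [547. 250. 132.] top [566. 107. 299.]
6 [548. 155. 249.] tip [512. 258. 125.] top [555. 128. 299.]
8 [536. 174. 247.] tip [484. 262. 117.] top [546. 152. 298.]
10 [526. 196. 243.] tip [462. 265. 108.] top [538. 178. 296.]
12 [519. 219. 239.] tip [448. 267.  99.] top [533. 206. 293.]
14 [516. 243. 234.] tip [442. 269.  89.] top [529. 236. 289.]
16 [515. 269. 228.] tip [444. 273.  79.] top [527. 267. 284.]
18 [517. 296. 221.] tip [454. 278.  69.] top [527. 299. 277.]
[255, -0.0047, 0.0125, -0.002, 3.17, 0.83, -5.73], [255, -0.0064, 0.0111, -0.0026, 3.17, 0.83, -5.73], [255, -0.0078, 0.0096, -0.0032, 3.17, 0.83, -5.73], [255, -0.009, 0.0078, -0.0036, 3.17, 0.83, -5.73], [255, -0.01, 0.0058, -0.0039, 3.17, 0.83, -5.73], [255, -0.0106, 0.0038, -0.0041, 3.17, 0.83, -5.73], [255, -0.011, 0.0017, -0.0041, 3.17, 0.83, -5.73], [255, -0.0111, -0.0005, -0.0039, 3.17, 0.83, -5.73], [255, -0.0109, -0.0026, -0.0036, 3.17, 0.83, -5.73], [255, -0.0105, -0.0046, -0.0032, 3.17, 0.83, -5.73], [255, -0.0098, -0.0065, -0.0026, 3.17, 0.83, -5.73], [255, -0.0088, -0.0082, -0.0018, 3.17, 0.83, -5.73], [255, -0.0076, -0.0098, -0.0008, 3.17, 0.83, -5.73], [255, -0.0063, -0.011, 0.0002, 3.17, 0.83, -5.73], [255, -0.0048, -0.0121, 0.0014, 3.17, 0.83, -5.73], [255, -0.0032, -0.0128, 0.0027, 3.17, 0.83, -5.73], [255, -0.0016, -0.0132, 0.004, 3.17, 0.83, -5.73], [255, 0.0001, -0.0133, 0.0055, 3.17, 0.83, -5.73],
```

Request:
{"name": "servo_tool", "arguments": {
  "commands": [
    [[255,-0.0047,0.0125,-0.002,3.17,0.83,-5.73],[255,-0.0064,0.0111,-0.0026,3.17,0.83,-5.73],[255,-0.0078,0.0096,-0.0032,3.17,0.83,-5.73],[255,-0.009,0.0078,-0.0036,3.17,0.83,-5.73],[255,-0.01,0.0058,-0.0039,3.17,0.83,-5.73],[255,-0.0106,0.0038,-0.0041,3.17,0.83,-5.73],[255,-0.011,0.0017,-0.0041,3.17,0.83,-5.73],[255,-0.0111,-0.0005,-0.0039,3.17,0.83,-5.73],[255,-0.0109,-0.0026,-0.0036,3.17,0.83,-5.73]]
  ]
}}

```text
clock: 14.72
position: [525.8, 183.0, 238.5]
ee_rot: [0.893, -0.369, 0.254, 0.038]
contact_force: [0.5, -0.6, -1.0]
gripper_width: 28.6
grasp_force: 59.6
```

Request:
{"name": "servo_tool", "arguments": {
  "commands": [
    [[255,-0.0105,-0.0046,-0.0032,3.17,0.83,-5.73],[255,-0.0098,-0.0065,-0.0026,3.17,0.83,-5.73],[255,-0.0088,-0.0082,-0.0018,3.17,0.83,-5.73],[255,-0.0076,-0.0098,-0.0008,3.17,0.83,-5.73],[255,-0.0063,-0.011,0.0002,3.17,0.83,-5.73],[255,-0.0048,-0.0121,0.0014,3.17,0.83,-5.73],[255,-0.0032,-0.0128,0.0027,3.17,0.83,-5.73],[255,-0.0016,-0.0132,0.004,3.17,0.83,-5.73],[255,0.0001,-0.0133,0.0055,3.17,0.83,-5.73],[255,0,0,0,0,0,0]]
  ]
}}

```text
clock: 15.55
position: [518.7, 283.9, 225.9]
ee_rot: [0.936, 0.07, 0.344, -0.037]
contact_force: [0.9, -0.6, -0.6]
gripper_width: 28.6
grasp_force: 59.7
```

Request:
{"name": "servo_tool", "arguments": {
  "commands": [
    [[255,0,0,0,0,0,0],[255,0,0,0,0,0,0]]
  ]
}}

```text
clock: 15.72
position: [517.8, 284.1, 225.7]
ee_rot: [0.936, 0.068, 0.344, -0.037]
contact_force: [-0.7, 0.2, -0.7]
gripper_width: 28.8
grasp_force: 59.7
```

Run:
```python
from h import *
w=snap("wrist","w8");d=snap("side","s8");t=snap("top","t8")
from bench import arm
s=arm.read_state();R=Ro.from_quat(s["ee_rot"]);print(s["joints"].round(2),s["contact_force"].round(1),s["gripper_width"],s["grasp_force"])
ax=R.apply([np.cos(th),0,-np.sin(th)])
for g,h in((33.9,9.4),(30,9.4),(33.9,13)):
    c=s["position"]-R.apply([0,0,h])+ax*(81.5-g)
    print(g,h,[np.round(proj(x,c),1) for x in(w,d,t)])
pts=[]
for x in(w,d,t):
    hsv=cv2.cvtColor(x["frame"],cv2.COLOR_BGR2HSV);m=cv2.inRange(hsv,(100,120,50),(125,255,255))
    n,l,st,cc=cv2.connectedComponentsWithStats(m);e=np.array(proj(x,c));i=1+np.argmin([np.hypot(*(cc[j]-e)) for j in range(1,n)]);print(st[i],cc[i].round(1))
go(stand+33.9*aS+9.4*zS-110*nS+10*aS,ST,1,255)
cv2.imwrite("pics/s8.png",np.vstack([cv2.resize(d["frame"][100:225,215:330],(552,600)).copy()]))
```

```text
[ 0.48  0.09 -0.89  2.02 -0.22 -0.73] [-0.1  0.9 -1.4] 29.072080355977814 59.71003420650959
33.9 9.4 [array([249.3, 185. ]), array([255.9, 114.4]), array([152.7, 164.3])]
30 9.4 [array([249.1, 177.3]), array([256.3, 113.3]), array([152.3, 163.4])]
33.9 13 [array([249.1, 187.5]), array([255.2, 113.6]), array([152.6, 164.9])]
[ 232  162   42   42 1440] [252.7 182.1]
[254 114   4   3   8] [255.5 115. ]
[150 161   5   6  22] [152.2 163.7]
15.8667 [517.  285.  225.4] [ 0.48  0.09 -0.89  2.02 -0.22 -0.73] d [-0.9 10.7 -3.5] ang 6.8
[255, -0.0018, -0.0106, 0.0033, 3.36, 1.49, -5.73],
```

The joints differ from the prediction. The 160 mm lateral offset is probably at the wrist, as on a CRX. I'll refit.

```bash
cat > k2.py <<'E'
from h import *
from scipy.optimize import least_squares
from kin import D as D0,rx,ry,rz
D=D0[:5]+[([.4798,.09,-.89,2.02,-.22],[517,285,225.4]),([.54,.41,-.01,.23,-1.34],[604.2,103.9,250.1]),([.62,.54,-.06,.49,-1.61],[589.6,73.4,257.4])]
def fk(q,P):
    r0,z0,L1,L2,d,Lt=P
    A=rz(q[0]);F=A@ry(q[1]-q[2]);V=F@rx(-q[3]);W=V@ry(-q[4])
    p=A@np.array([r0,0,z0])+A@ry(q[1])@[0,0,L1]+F@[L2,0,0]+V@[0,d,0]+W@[Lt,0,0]
    return p,np.column_stack([W[:,1],np.cross(W[:,0],W[:,1]),W[:,0]])
r=least_squares(lambda P:np.concatenate([fk(q,P)[0]-p for q,p in D]),[0,245,540,540,-150,300]);P=r.x
lo=np.array([-3.14,-1.21,-1.07,-3.16,-2.99])+.02;hi=np.array([3.14,2.06,1.41,2.05,-.16])-.02
def ik(p,R,x,b=0):
    R=R.as_matrix();r=least_squares(lambda q:np.r_[(fk(q,P)[0]+b-p)/100,fk(q,P)[1][:,2]-R[:,2],1e-3*(q-x)],np.clip(x,lo+.001,hi-.001),bounds=(lo,hi))
    q6=-np.pi-(Ro.from_matrix(fk(r.x,P)[1]).inv()*Ro.from_matrix(R)).as_rotvec()[2];q6=(q6+np.pi)%(2*np.pi)-np.pi
    return r.x,q6,r.cost
E
python3 - <<'E'
from k2 import *
from bench import arm
np.set_printoptions(precision=2,suppress=True)
print(P,r.fun.reshape(-1,3))
s=arm.read_state();q=s["joints"];b=s["position"]-fk(q,P)[0];print(b,q)
# reach for tilt angles at stand, g,h fixed, and multi starts
for T in(20,28,35,40,50,60):
    t=np.radians(T);x=aS*np.cos(t)+nS*np.sin(t);z=nS*np.cos(t)-aS*np.sin(t);R=frame(x,z)
    for back in(0,100):
        p=stand+34*aS+10*z-back*nS;sol=set()
        for q1 in(.2,.6,1.):
            for q4 in(-2.5,-1.5,-.5,.5,1.5):
                for q5 in(-.4,-1.2):
                    a=ik(p,R,np.array([q1,.4,-.3,q4,q5]))
                    if a[2]<1e-5: sol.add(tuple(np.round(np.r_[a[0],a[1]],1)))
        print(T,back,[tuple(map(float,v)) for v in sol])
E
```

```text
[  -0.52  160.47  563.72  422.48 -160.08  297.38] [[ 0.2  -0.4  -1.17]
 [-0.04 -0.33 -1.09]
 [-0.32 -0.23 -1.24]
 [-0.34 -0.34 -1.28]
 [ 0.91 -0.34  0.44]
 [ 1.54 -2.71  0.64]
 [ 0.48 -0.1   3.31]
 [-0.72  1.64  0.4 ]]
[ 0.29 -0.05  1.49] [ 0.48  0.09 -0.89  2.02 -0.22 -0.73]
20 0 []
20 100 []
28 0 []
28 100 []
35 0 []
35 100 [(0.6, 0.1, -0.9, 1.6, -0.2, -0.3)]
40 0 [(0.7, 0.3, -0.6, 1.0, -0.3, 0.2)]
40 100 [(0.8, 0.2, -0.7, 0.9, -0.3, 0.2)]
50 0 [(0.8, 0.4, -0.3, 0.3, -0.6, 0.8)]
50 100 [(0.9, 0.2, -0.5, 0.3, -0.6, 0.7)]
60 0 [(0.8, 0.5, -0.1, 0.1, -0.9, 1.0)]
60 100 [(0.8, 0.3, -0.3, 0.1, -0.9, 0.9)]
```

The model now fits to about 1 mm. 28° is not reachable straight on, but the tool may roll about the pipette's axis, since the grip is above the trough end. I'll search for a roll.

Run:
```python
from k2 import *
for psi in range(-70,80,10):
    Q=Ro.from_rotvec(np.radians(psi)*aS);R=Q*ST;z=R.as_matrix()[:,2];o=[]
    for back in(0,110):
        p=stand+34*aS+10*z-back*nS;sol=set()
        for q1 in(.2,.6,1.):
            for q4 in(-2.5,-1.5,-.5,.5,1.5):
                for q5 in(-.4,-1.2):
                    a=ik(p,R,np.array([q1,.4,-.3,q4,q5]))
                    if a[2]<1e-5: sol.add(tuple(np.round(np.r_[a[0],a[1]],1)))
        o.append([tuple(map(float,v)) for v in sol])
    print(psi,z.round(2),o)
```

```text
-70 [ 0.34 -0.77 -0.54] [[(1.0, 0.7, -0.1, 0.8, -1.4, -0.6)], [(1.1, 0.6, -0.3, 0.7, -1.5, -0.7)]]
-60 [ 0.45 -0.67 -0.59] [[(1.0, 0.6, -0.3, 0.9, -1.3, -0.6)], [(1.1, 0.5, -0.5, 0.8, -1.3, -0.6)]]
-50 [ 0.54 -0.55 -0.64] [[(0.9, 0.6, -0.4, 1.0, -1.1, -0.6)], [(1.1, 0.4, -0.6, 0.9, -1.2, -0.6)]]
-40 [ 0.61 -0.42 -0.67] [[(0.9, 0.5, -0.5, 1.2, -0.9, -0.6)], [(1.0, 0.3, -0.7, 1.1, -1.0, -0.6)]]
-30 [ 0.66 -0.28 -0.7 ] [[(0.8, 0.4, -0.6, 1.4, -0.7, -0.6)], [(1.0, 0.3, -0.8, 1.2, -0.8, -0.6)]]
-20 [ 0.68 -0.13 -0.72] [[(0.7, 0.4, -0.7, 1.7, -0.6, -0.6)], [(0.8, 0.2, -0.9, 1.5, -0.6, -0.6)]]
-10 [ 0.67  0.03 -0.74] [[], [(0.6, 0.1, -0.9, 1.9, -0.4, -0.7)]]
0 [ 0.64  0.18 -0.74] [[], []]
10 [ 0.59  0.32 -0.74] [[], []]
20 [ 0.52  0.46 -0.72] [[], []]
30 [ 0.42  0.57 -0.7 ] [[(0.5, 0.3, -0.2, -0.8, -0.4, 2.4)], [(0.6, 0.1, -0.4, -0.7, -0.4, 2.2)]]
40 [ 0.31  0.67 -0.67] [[(0.4, 0.4, -0.1, -1.0, -0.6, 2.7)], [(0.5, 0.2, -0.3, -0.9, -0.6, 2.6)]]
50 [ 0.18  0.75 -0.64] [[(0.3, 0.4, -0.0, -1.0, -0.9, 2.8)], [(0.3, 0.2, -0.2, -1.0, -0.9, 2.8)]]
60 [ 0.04  0.8  -0.59] [[(0.3, 0.5, 0.1, -1.1, -1.1, 2.9)], [(0.3, 0.3, -0.1, -1.1, -1.1, 3.0)]]
70 [-0.1   0.83 -0.54] [[(0.2, 0.6, 0.2, -1.1, -1.3, 3.0)], [(0.2, 0.4, -0.1, -1.1, -1.2, 3.1)]]
```

```bash
cat >> h.py <<'E'
SP=Ro.from_rotvec(np.radians(-40)*aS)*ST;zP=SP.as_matrix()[:,2]
E
python3 - <<'E'
from k2 import *
from bench import arm
np.set_printoptions(precision=2,suppress=True)
s=arm.read_state();p1=stand+33.5*aS+9.4*zP-110*nS+10*aS
b=s["position"]-fk(s["joints"],P)[0];S=Slerp([0,1],Ro.concatenate([Ro.from_quat(s["ee_rot"]),SP]));x=s["joints"][:5]
for t in np.linspace(0,1,6):
    p=s["position"]+(p1-s["position"])*t;x,q6,c=ik(p,S(t),x,b);print(t,x,q6,c<1e-5,"tip",(p-S(t).apply([0,0,9.4])-S(t).apply([np.cos(th),0,-np.sin(th)])*170).round(0))
go(p1,SP,10,255)
E
```

```text
0.0 [ 0.48  0.09 -0.89  2.02 -0.22] -0.7264598386536987 True tip [449. 278.  74.]
0.2 [ 0.7   0.12 -0.89  1.64 -0.43] -0.5791908077267554 True tip [450. 278.  73.]
0.4 [ 0.83  0.16 -0.85  1.43 -0.6 ] -0.5444704112754737 True tip [451. 278.  72.]
0.6000000000000001 [ 0.93  0.21 -0.79  1.27 -0.75] -0.5404332214846175 True tip [452. 279.  71.]
0.8 [ 1.    0.26 -0.73  1.16 -0.89] -0.5479942229805741 True tip [453. 279.  70.]
1.0 [ 1.04  0.32 -0.66  1.06 -1.01] -0.5606628625372845 True tip [454. 278.  69.]
15.8667 [517.  285.  225.4] [ 0.48  0.09 -0.89  2.02 -0.22 -0.73] d [-1.4  5.  -3.2] ang 34.5
[255, -0.0003, -0.0005, 0.0002, -3.16, 0.26, 1.36], [255, -0.0003, -0.0005, 0.0002, -3.16, 0.26, 1.36], [255, -0.0003, -0.0005, 0.0002, -3.16, 0.26, 1.36], [255, -0.0003, -0.0005, 0.0001, -3.16, 0.26, 1.36], [255, -0.0003, -0.0005, 0.0001, -3.16, 0.26, 1.36], [255, -0.0003, -0.0005, 0.0001, -3.16, 0.26, 1.36], [255, -0.0003, -0.0005, 0.0, -3.16, 0.26, 1.36], [255, -0.0003, -0.0005, 0.0, -3.16, 0.26, 1.36], [255, -0.0004, -0.0005, -0.0, -3.16, 0.26, 1.36], [255, -0.0004, -0.0005, -0.0, -3.16, 0.26, 1.36],
```

Request:
{"name": "servo_tool", "arguments": {
  "commands": [
    [[255,-0.0003,-0.0005,0.0002,-3.16,0.26,1.36],[255,-0.0003,-0.0005,0.0002,-3.16,0.26,1.36],[255,-0.0003,-0.0005,0.0002,-3.16,0.26,1.36],[255,-0.0003,-0.0005,0.0001,-3.16,0.26,1.36],[255,-0.0003,-0.0005,0.0001,-3.16,0.26,1.36],[255,-0.0003,-0.0005,0.0001,-3.16,0.26,1.36],[255,-0.0003,-0.0005,0,-3.16,0.26,1.36],[255,-0.0003,-0.0005,0,-3.16,0.26,1.36],[255,-0.0004,-0.0005,0,-3.16,0.26,1.36],[255,-0.0004,-0.0005,0,-3.16,0.26,1.36]]
  ]
}}

```text
clock: 16.7
position: [515.8, 290.8, 222.8]
ee_rot: [0.905, -0.134, 0.364, 0.173]
contact_force: [0.2, -0.3, -1.0]
gripper_width: 28.7
grasp_force: 59.7
```

Request:
{"name": "servo_tool", "arguments": {
  "commands": [
    [[255,0,0,0,0,0,0],[255,0,0,0,0,0,0]]
  ]
}}

```text
clock: 16.87
position: [516.4, 291.3, 222.3]
ee_rot: [0.906, -0.132, 0.364, 0.171]
contact_force: [0.4, -0.1, -0.5]
gripper_width: 29.1
grasp_force: 59.7
```

Run:
```python
from h import *
from bench import arm
p1=stand+33.5*aS+9.4*zP-110*nS+10*aS
w=snap("wrist","w9");d=snap("side","s9");t=snap("top","t9")
go(p1,SP,1,255)
s=arm.read_state();R=Ro.from_quat(s["ee_rot"]);ax=R.apply([np.cos(th),0,-np.sin(th)]);print("axis",ax.round(3),aS.round(3))
print("nS in tool",SP.inv().apply(nS).round(3),"aS in tool",SP.inv().apply(aS).round(3))
c=s["position"]-R.apply([0,0,9.4])+ax*(81.5-33.5);pts=[]
for x in(w,d,t):
    hsv=cv2.cvtColor(x["frame"],cv2.COLOR_BGR2HSV);m=cv2.inRange(hsv,(100,120,50),(125,255,255))
    n,l,st,cc=cv2.connectedComponentsWithStats(m);e=np.array(proj(x,c));i=1+np.argmin([np.hypot(*(cc[j]-e)) for j in range(1,n)]);print(e.round(1),cc[i].round(1),st[i]);pts.append(ray(x,cc[i]))
q,e=tri(pts);print("cap tri",q.round(1),"arm",c.round(1),np.round(e,1),"along a,n,y",(q-c)@aS,(q-c)@nS,(q-c)@np.cross(ez,xs))
# stand features in w9: crop
a=cv2.resize(w["frame"],(512,384));b=cv2.resize(d["frame"][110:215,225:305],(288,378),interpolation=cv2.INTER_CUBIC)
o=np.zeros((384,800,3),np.uint8);o[:,:512]=a;o[:378,512:]=b;cv2.imwrite("pics/w9.png",o)
```

```text
17.0167 [516.7 289.3 223.1] [ 1.03  0.31 -0.67  1.07 -1.   -0.56] d [-1.   0.7 -0.9] ang 0.8
[255, -0.0015, -0.0005, -0.0003, -0.77, -0.0, 0.24], 
axis [0.329 0.089 0.94 ] [0.33  0.091 0.94 ]
nS in tool [ 0.36  -0.643  0.676] aS in tool [ 0.883  0.    -0.47 ]
[259. 180.] [252.9 182. ] [ 232  162   42   42 1423]
[255.  114.2] [254.5 115. ] [253 114   4   3   6]
[148.4 165.3] [147.8 164.8] [146 163   5   5  19]
cap tri [527.  299.3 272.1] arm [526.7 297.4 274.6] [0.6 1.9 1.4] along a,n,y -2.03412163525072 1.6181568927418717 1.6938605929706978
```

The cap measurement agrees within 2 mm. I'll advance to about 30 mm in front of the trough.

Request:
{"name": "servo_tool", "arguments": {
  "commands": [
    [[255,-0.0015,-0.0005,-0.0003,-0.77,0,0.24],[255,0.0072,-0.0129,0.0135,0,0,0],[255,0.0072,-0.0129,0.0135,0,0,0],[255,0.0072,-0.0129,0.0135,0,0,0],[255,0.0072,-0.0129,0.0135,0,0,0],[255,0,0,0,0,0,0],[255,0,0,0,0,0,0],[255,0,0,0,0,0,0]]
  ]
}}

```text
clock: 17.68
position: [588.2, 310.3, 195.0]
ee_rot: [0.904, -0.138, 0.364, 0.177]
contact_force: [-0.4, 1.2, -1.9]
gripper_width: 28.9
grasp_force: 59.7
```

Run:
```python
from h import *
from bench import arm
w=snap("wrist","wa");d=snap("side","sa");t=snap("top","ta")
go(stand+33.5*aS+9.4*zP-30*nS+10*aS,SP,1,255);print(arm.read_state()["contact_force"].round(1))
a=cv2.resize(w["frame"][120:384,100:412],(416,352));b=cv2.resize(d["frame"][105:205,225:305],(384,480),interpolation=cv2.INTER_CUBIC)
c=cv2.resize(t["frame"][120:200,130:210],(240,240),interpolation=cv2.INTER_CUBIC)
o=np.zeros((600,800,3),np.uint8);o[:352,:416]=a;o[:480,416:]=b;o[355:595,:240]=c;cv2.imwrite("pics/wa.png",o)
```

```text
17.8333 [588.  310.9 195.5] [ 0.93  0.44 -0.56  1.14 -0.95 -0.54] d [ 0.1 -0.8 -0.7] ang 0.1
[255, -0.0003, 0.0006, 0.0009, -0.03, -0.04, -0.03], 
[ 0.1  0.1 -0.2]
```

View pics/wa.png

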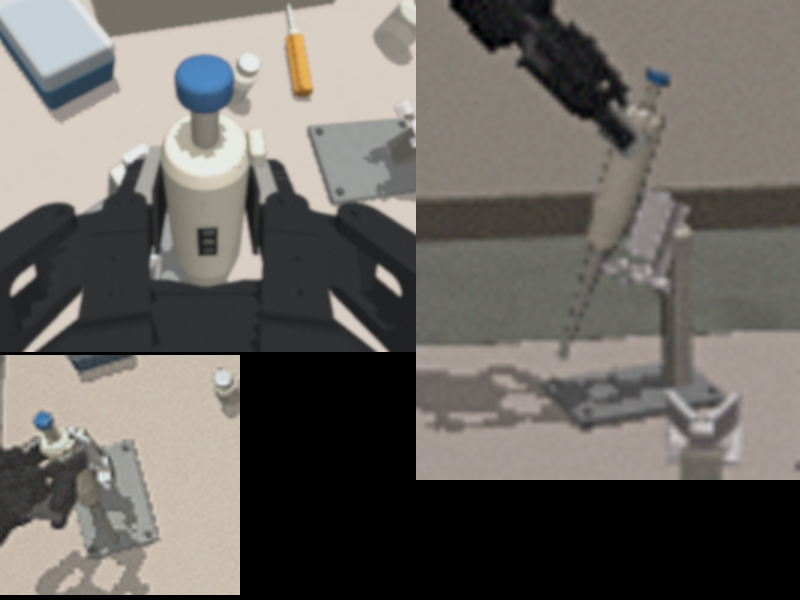

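The side panel shows the pipette parallel to the steep trough and about 30 mm in front of its open face, with its neck just above the slot plate. Now I'll advance in steps.

Request:
{"name": "servo_tool", "arguments": {
  "commands": [
    [[255,0.0036,-0.0064,0.0068,0,0,0],[255,0.0029,-0.0051,0.0054,0,0,0],[255,0.0018,-0.0032,0.0034,0,0,0],[255,0,0,0,0,0,0],[255,0,0,0,0,0,0]]
  ]
}}

```text
clock: 18.25
position: [609.7, 316.5, 186.5]
ee_rot: [0.904, -0.138, 0.364, 0.177]
contact_force: [-0.4, 1.1, -0.6]
gripper_width: 28.7
grasp_force: 59.7
```

Request:
{"name": "servo_tool", "arguments": {
  "commands": [
    [[255,0.0011,-0.0019,0.002,0,0,0],[255,0.0011,-0.0019,0.002,0,0,0],[255,0,0,0,0,0,0],[255,0,0,0,0,0,0]]
  ]
}}

```text
clock: 18.58
position: [614.2, 318.4, 185.1]
ee_rot: [0.904, -0.137, 0.364, 0.177]
contact_force: [-5.4, -0.1, 1.1]
gripper_width: 29.0
grasp_force: 60.3
```

Request:
{"name": "servo_tool", "arguments": {
  "commands": [
    [[255,0.0005,-0.001,0.001,0,0,0],[255,-0.0026,0,0.0014,0,0,0],[255,-0.0026,0,0.0014,0,0,0],[255,0,0,0,0,0,0]]
  ]
}}

```text
clock: 18.92
position: [614.6, 318.5, 184.6]
ee_rot: [0.902, -0.138, 0.368, 0.177]
contact_force: [-11.9, -0.1, 15.3]
gripper_width: 28.9
grasp_force: 61.6
```

Request:
{"name": "servo_tool", "arguments": {
  "commands": [
    [[255,-0.0018,0,0.0009,0,0,0],[255,-0.0018,0,0.0009,0,0,0],[255,0,0,0,0,0,0]]
  ]
}}

```text
clock: 19.17
position: [614.1, 318.4, 183.4]
ee_rot: [0.902, -0.139, 0.37, 0.177]
contact_force: [-11.7, -0.2, 20.6]
gripper_width: 29.0
grasp_force: 62.0
```

```bash
cat > c.py <<'E'
from h import *
from bench import arm
s=arm.read_state();e=s["position"]-(stand+33.5*aS+9.4*zP);f=s["contact_force"];ys=np.cross(ez,xs)
print(s["clock"],"pos rel home a,n,y",np.round([e@aS,e@nS,e@ys],1),"F a,n,y",np.round([f@aS,f@nS,f@ys],1),"torque",s["wrist_torque"].round(2),s["gripper_width"].round(1))
E
python3 c.py
```

```text
Traceback (most recent call last):
  File "c.py", line 4, in <module>
    print(s["clock"],"pos rel home a,n,y",np.round([e@aS,e@nS,e@ys],1),"F a,n,y",np.round([f@aS,f@nS,f@ys],1),"torque",s["wrist_torque"].round(2),s["gripper_width"].round(1))
                                                                                                                                                  ^^^^^^^^^^^^^^^^^^^^^^^^
AttributeError: 'float' object has no attribute 'round'
```

```bash
sed -i 's/s\["gripper_width"\].round(1)/round(s["gripper_width"],1)/' c.py
cat >> c.py <<'E'
w=snap("wrist","wc");d=snap("side","sc");t=snap("top","tc")
R=Ro.from_quat(s["ee_rot"]);ax=R.apply([np.cos(th),0,-np.sin(th)])
c=s["position"]-R.apply([0,0,9.4])+ax*(81.5-33.5);pts=[]
for x in(w,d,t):
    hsv=cv2.cvtColor(x["frame"],cv2.COLOR_BGR2HSV);m=cv2.inRange(hsv,(100,120,50),(125,255,255))
    n,l,st,cc=cv2.connectedComponentsWithStats(m,connectivity=8);E=np.array(proj(x,c));i=1+np.argmin([np.hypot(*(cc[j]-E)) for j in range(1,n) if st[j,4]>3]+[]) if True else 0
    print(E.round(1),cc[i].round(1),st[i][4]);pts.append(ray(x,cc[i]))
q,er=tri(pts);v=q-(stand+81.5*aS);print("cap err home a,n,y",np.round([v@aS,v@nS,v@ys],1),np.round(er,1))
E
python3 c.py
```

```text
19.1667 pos rel home a,n,y [ 8.6 -0.5  1.1] F a,n,y [ 15.5 -17.7   3. ] torque [-1.88  0.36 -1.61] 29.0
[253.9 182.7] [252.7 179.7] 1379
[282.1 122.6] [282.  123.5] 4
[142.9 134.2] [142.6 133.2] 12
cap err home a,n,y [7.4 1.  1.2] [1.1 2.4 2. ]
```

It is 7–8 mm short, and the F_a/F_n ratio looks like friction from too much normal force. I'll back off the normal direction and look again.

Request:
{"name": "servo_tool", "arguments": {
  "commands": [
    [[255,0.0035,0,-0.0019,0,0,0],[255,-0.0007,0.0013,-0.0013,0,0,0],[255,-0.0007,0.0013,-0.0013,0,0,0],[255,0,0,0,0,0,0]]
  ]
}}

```text
clock: 19.65
position: [610.2, 317.0, 180.3]
ee_rot: [0.904, -0.138, 0.364, 0.177]
contact_force: [-0.6, 0.2, -1.0]
gripper_width: 29.3
grasp_force: 59.7
```

```bash
python3 c.py
```

```text
19.65 pos rel home a,n,y [ 4.3 -3.2  0.7] F a,n,y [-1.1 -0.1  0.3] torque [ 0.98  1.3  -0.01] 29.3
[253.8 182.8] [252.9 181.8] 1405
[281.3 123.7] [280.8 124.6] 5
[143.8 135.7] [143.4 135.3] 14
cap err home a,n,y [ 2.7 -2.1  1.1] [1.3 2.4 1.7]
```

Request:
{"name": "servo_tool", "arguments": {
  "commands": [
    [[255,-0.0018,0,0.0009,0,0,0],[255,-0.0018,0,0.0009,0,0,0],[255,0,0,0,0,0,0]]
  ]
}}

```text
clock: 20.05
position: [608.9, 316.4, 175.6]
ee_rot: [0.904, -0.138, 0.364, 0.178]
contact_force: [-0.7, -0.3, -0.9]
gripper_width: 28.7
grasp_force: 59.7
```

```bash
python3 c.py | head -1
```

```text
20.05 pos rel home a,n,y [-0.6 -3.   0.5] F a,n,y [-1.1 -0.4 -0.1] torque [ 0.98  1.42 -0.03] 28.7
```

Request:
{"name": "servo_tool", "arguments": {
  "commands": [
    [[255,-0.0018,0,0.0009,0,0,0],[255,-0.0018,0,0.0009,0,0,0],[255,0,0,0,0,0,0]]
  ]
}}

```text
clock: 20.45
position: [608.1, 317.0, 173.6]
ee_rot: [0.904, -0.138, 0.365, 0.177]
contact_force: [0.2, 1.1, 0.8]
gripper_width: 28.8
grasp_force: 59.9
```

```bash
python3 c.py | head -1
```

```text
20.45 pos rel home a,n,y [-2.8 -2.9  1.3] F a,n,y [1.  0.2 1. ] torque [0.87 0.92 0.14] 28.8
```

Request:
{"name": "servo_tool", "arguments": {
  "commands": [
    [[255,0.0007,-0.0013,0.0013,0,0,0],[255,0.0005,-0.0009,0.001,0,0,0],[255,0,0,0,0,0,0]]
  ]
}}

```text
clock: 20.85
position: [609.8, 316.9, 172.8]
ee_rot: [0.904, -0.137, 0.365, 0.178]
contact_force: [-11.9, 0.0, 8.3]
gripper_width: 28.9
grasp_force: 61.1
```

```bash
python3 c.py | head -1
```

```text
20.85 pos rel home a,n,y [-2.9 -1.1  0.8] F a,n,y [  3.8 -13.6   3.2] torque [-0.04  2.28 -1.4 ] 28.9
```

Request:
{"name": "servo_tool", "arguments": {
  "commands": [
    [[255,-0.0018,0,0.0009,0,0,0],[255,-0.0009,0,0.0005,0,0,0],[255,0,0,0,0,0,0]]
  ]
}}

```text
clock: 21.25
position: [609.8, 317.2, 172.5]
ee_rot: [0.903, -0.138, 0.367, 0.178]
contact_force: [-10.1, 0.5, 12.4]
gripper_width: 29.3
grasp_force: 61.5
```

```bash
python3 c.py
```

```text
21.25 pos rel home a,n,y [-3.2 -0.9  1. ] F a,n,y [  8.4 -13.3   3.1] torque [-0.81  1.26 -1.09] 29.3
[253.9 182.8] [108. 151.] 1
[281.  125.8] [280.8 126.6] 5
[144.5 136.9] [144.2 136. ] 17
cap err home a,n,y [-4.1 18.6 23.4] [25.7  8.3 22.6]
```

Request:
{"name": "servo_tool", "arguments": {
  "commands": [
    [[255,-0.0006,0.001,-0.0011,0,0,0],[255,-0.0009,0,0.0005,0,0,0],[255,-0.0009,0,0.0005,0,0,0],[255,0,0,0,0,0,0]]
  ]
}}

```text
clock: 21.73
position: [609.3, 317.0, 172.3]
ee_rot: [0.902, -0.138, 0.368, 0.177]
contact_force: [-0.9, 0.2, 12.9]
gripper_width: 28.6
grasp_force: 60.8
```

```bash
python3 c.py | head -1
```

```text
21.7333 pos rel home a,n,y [-3.5 -1.3  1. ] F a,n,y [11.8 -5.1  0.4] torque [-0.74 -0.39 -0.03] 28.6
```

This is a hard stop on the plate: F_a is 12 N with little normal force. Relax, release and retreat.

Request:
{"name": "servo_tool", "arguments": {
  "commands": [
    [[255,0.0026,0,-0.0014,0,0,0],[255,0.0009,0,-0.0005,0,0,0],[120,0,0,0,0,0,0],[120,0,0,0,0,0,0],[120,0,0,0,0,0,0],[120,0,0,0,0,0,0]]
  ]
}}

```text
clock: 22.38
position: [608.6, 316.3, 169.9]
ee_rot: [0.904, -0.137, 0.363, 0.178]
contact_force: [-0.2, -0.3, 0.2]
gripper_width: 45.0
grasp_force: 0.0
```

```bash
python3 c.py
```

```text
22.3833 pos rel home a,n,y [-6.1 -1.4  0.5] F a,n,y [ 0.1 -0.3 -0.3] torque [0.76 1.24 0.01] 45.0
[253.9 182.8] [108.3 150.7] 3
[280.8 126.7] [280.8 126.6] 5
[145.1 137.5] [144.1 136.2] 17
cap err home a,n,y [-4.8 18.1 23.3] [24.2  7.5 21.7]
```

Request:
{"name": "servo_tool", "arguments": {
  "commands": [
    [[120,0,0,-0.01,0,0,0],[120,0,0,-0.02,0,0,0],[120,0,0,-0.035,0,0,0],[120,0,0,-0.035,0,0,0],[120,0,0,-0.02,0,0,0],[120,0,0,0,0,0,0],[120,0,0,0,0,0,0]]
  ]
}}

```text
clock: 23.12
position: [534.9, 368.5, 252.7]
ee_rot: [0.904, -0.137, 0.364, 0.176]
contact_force: [0.2, 0.0, 0.0]
gripper_width: 45.3
grasp_force: 0.0
```

Run:
```python
from h import *
from bench import arm
s=arm.read_state();print(s["position"].round(1),s["contact_force"].round(2),s["clock"])
ys=np.cross(ez,xs);pts=[];cap=stand+81.5*aS-4*aS
for n in("wrist","side","top"):
    x=snap(n,n+"f");m=cv2.inRange(cv2.cvtColor(x["frame"],cv2.COLOR_BGR2HSV),(100,120,50),(125,255,255))
    k,l,st,cc=cv2.connectedComponentsWithStats(m);E=np.array(proj(x,cap))
    i=min((j for j in range(1,k) if st[j,4]>3),key=lambda j:np.hypot(*(cc[j]-E)));print(n,E.round(1),cc[i].round(1),st[i][4]);pts.append(ray(x,cc[i]))
    if n!="wrist":
        # tip side: shaft visible?
        pass
q,er=tri(pts);v=q-(stand+81.5*aS);print("cap",q.round(1),"err a,n,y",np.round([v@aS,v@nS,v@ys],1),np.round(er,1))
```

```text
[534.9 368.5 252.7] [0.22 0.04 0.04] 23.1167
wrist [254.9 141.3] [253.5 140.4] 283
side [281.4 126.2] [280.8 126.6] 5
top [145.  136.6] [143.9 136.1] 14
cap [620.8 326.5 222.6] err a,n,y [-4.   0.6  1.8] [1.3 2.3 1.6]
```

The released cap sits where the rest run put it, with the same 4 mm bias, so it is home, still and untouched. Handing in.

```bash
python3 -c "
from bench import ticket
print(ticket.job_done())"
```

```text
the job is handed in; nothing more can be done
None
```

I laid the pipette home in the sloping rest, took a fresh hold near the top of its handle, and set it in the steep stand against the slotted plate. I then let go and handed the job in at about 23 s; it returned no verdict. I did not re-measure the bystanders at the end. The final check put the cap about 4 mm further down the slope than my estimate, the same offset as in the rest, which I took as measurement bias.

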